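# Complete the relay layer on the kit slab and latch the keeper bar

### The job

The kit slab on the soldering bench has one relay module in its pinwheel layer; take the three other relay modules from the sloping feed rack and set each one down flat, not dropped, on a free outline of the slab so that the layer is complete. Then, and only then, swing the keeper bar shut over them, fully home past its detent, and let go. Leave the module already on the slab, the low blank block in the rack and the other things on the bench where they are.

Things in the scene. Friction and masses are not known exactly. Their poses are not given: they have to be found in the camera images.
- slab: fixed square dark grey kit slab 150 x 150 x 20 mm, top at z = 20 mm; origin at the centre of its underside. The keeper bar's bearing post stands past its +x edge, the catch (up to 88 mm high) past its -x edge. Four 70 x 36 mm outlines engraved on top form a pinwheel: each module's end faces the side of the next, 6 mm apart, with a square hole in the middle.
- slot_a (a point): centre of outline A on the slab's top face, (-21, 38) mm from the slab's centre in the slab's x, y; frame parallel to the slab's; the module's length lies along the slab's x axis here. Already filled at the start.
- slot_b (a point): centre of outline B on the slab's top face, (38, 21) mm from the slab's centre in the slab's x, y; frame parallel to the slab's; the module's length lies along the slab's y axis here. Free at the start.
- slot_c (a point): centre of outline C on the slab's top face, (21, -38) mm from the slab's centre in the slab's x, y; frame parallel to the slab's; the module's length lies along the slab's x axis here. Free at the start.
- slot_d (a point): centre of outline D on the slab's top face, (-38, -21) mm from the slab's centre in the slab's x, y; frame parallel to the slab's; the module's length lies along the slab's y axis here. Free at the start.
- relay0: relay module, off-white plastic, 70 (x) x 36 (y) x 28 mm, black terminal strips at both ends; mid-top an upright grip rib 16 (x) x 26 (y) x 26 mm tall: 54 mm overall; about 0.15 kg; origin at the centre of its underside, z up through the rib (a half turn about z counts the same). This one already lies in outline A.
- relay1: relay module, off-white plastic, 70 (x) x 36 (y) x 28 mm, black terminal strips at both ends; mid-top an upright grip rib 16 (x) x 26 (y) x 26 mm tall: 54 mm overall; about 0.15 kg; origin at the centre of its underside, z up through the rib (a half turn about z counts the same). Starts in a bay of the rack, length down the slope, z square to it (30 degrees from vertical).
- relay2: relay module, off-white plastic, 70 (x) x 36 (y) x 28 mm, black terminal strips at both ends; mid-top an upright grip rib 16 (x) x 26 (y) x 26 mm tall: 54 mm overall; about 0.15 kg; origin at the centre of its underside, z up through the rib (a half turn about z counts the same). Starts in a bay of the rack, length down the slope, z square to it (30 degrees from vertical).
- relay3: relay module, off-white plastic, 70 (x) x 36 (y) x 28 mm, black terminal strips at both ends; mid-top an upright grip rib 16 (x) x 26 (y) x 26 mm tall: 54 mm overall; about 0.15 kg; origin at the centre of its underside, z up through the rib (a half turn about z counts the same). Starts in a bay of the rack, length down the slope, z square to it (30 degrees from vertical).
- blank: blank terminal block: low off-white block 70 x 36 x 16 mm with two round bosses (18 mm across, 6 mm high) and no rib, in one of the four bays of the rack; stays there. Origin at the centre of its underside.
- rack: fixed grey feed rack, 110 x 200 mm, origin at the centre of its underside; its floor slopes down at 30 degrees to its front (own -x, toward the robot). Four bays side by side along its y, 48 mm apart, 43 mm clear, parted by walls 10 mm high, with a stop lip 12 mm high at the low end. The floor under the modules' middles is 50 mm above the bench; ribs reach about 100 mm; nothing stands above.
- keeper (a joint): angle of the keeper bar about its vertical bearing, rad: 0 = shut (hard stop), lying along the slab's x over the layer; 1.4 to 1.7 at the start = swung out past the slab's -y side, clear of the outlines. Stays where left (0.6 N at the knob moves it). At 0.08 a nub under its end meets a sprung ball on the catch; pushed past it (3 N, peak near 0.04) it snaps to the stop and is held.
- keeper_hinge (a point): point on the bar's bearing axis, at the bar's underside, 80 mm above the bench, 90 mm from the slab's centre along its +x. Bar 18 mm wide, 10 mm thick, reaching 186 mm from the axis; clears seated modules' ribs by 6 mm. From the axis the knob lies toward (-cos q, -sin q) in the slab's x, y at joint angle q.
- keeper_knob (a point): centre of the top of the upright black knob on the keeper bar: a round post 16 mm in diameter standing 34 mm up from the bar's top face (from 90 to 124 mm above the bench), 155 mm from the bearing's axis.
- spool: white spool 48 mm across, 38 mm high, beyond the slab; not to be disturbed. Origin at its underside.
- flux: small jar 36 mm across, 50 mm high, standing before the rack; not to be disturbed. Origin at its underside.
- spanner: steel spanner 150 mm long lying on the bench to the right of the slab; not to be disturbed. Origin on its underside.
- driver: black-handled screwdriver 170 mm long lying on the bench before the rack; not to be disturbed. Origin on its underside.
Things that resemble listed ones, but are neither listed nor needed, are in the scene too. What is shaped like the slab but yellow is not meant.

How it is judged:
On the way, in this order (a step that is already met when the one before it is completed fails the run):
1. all four outlines of the slab carry a relay module lying flat, and the keeper bar is still open (horizontal distance between relay0 and slot_a below 0.008 m and angle between the x axis of relay0 and the x axis of slab, either way round below 0.14 rad and z of relay0 in the frame of slot_a below 0.004 m and angle between relay0's own z axis and vertical below 0.06 rad and ((horizontal distance between relay1 and slot_b below 0.008 m and angle between the x axis of relay1 and the y axis of slab, either way round below 0.14 rad and z of relay1 in the frame of slot_b below 0.004 m and angle between relay1's own z axis and vertical below 0.06 rad) or (horizontal distance between relay2 and slot_b below 0.008 m and angle between the x axis of relay2 and the y axis of slab, either way round below 0.14 rad and z of relay2 in the frame of slot_b below 0.004 m and angle between relay2's own z axis and vertical below 0.06 rad) or (horizontal distance between relay3 and slot_b below 0.008 m and angle between the x axis of relay3 and the y axis of slab, either way round below 0.14 rad and z of relay3 in the frame of slot_b below 0.004 m and angle between relay3's own z axis and vertical below 0.06 rad)) and ((horizontal distance between relay1 and slot_c below 0.008 m and angle between the x axis of relay1 and the x axis of slab, either way round below 0.14 rad and z of relay1 in the frame of slot_c below 0.004 m and angle between relay1's own z axis and vertical below 0.06 rad) or (horizontal distance between relay2 and slot_c below 0.008 m and angle between the x axis of relay2 and the x axis of slab, either way round below 0.14 rad and z of relay2 in the frame of slot_c below 0.004 m and angle between relay2's own z axis and vertical below 0.06 rad) or (horizontal distance between relay3 and slot_c below 0.008 m and angle between the x axis of relay3 and the x axis of slab, either way round below 0.14 rad and z of relay3 in the frame of slot_c below 0.004 m and angle between relay3's own z axis and vertical below 0.06 rad)) and ((horizontal distance between relay1 and slot_d below 0.008 m and angle between the x axis of relay1 and the y axis of slab, either way round below 0.14 rad and z of relay1 in the frame of slot_d below 0.004 m and angle between relay1's own z axis and vertical below 0.06 rad) or (horizontal distance between relay2 and slot_d below 0.008 m and angle between the x axis of relay2 and the y axis of slab, either way round below 0.14 rad and z of relay2 in the frame of slot_d below 0.004 m and angle between relay2's own z axis and vertical below 0.06 rad) or (horizontal distance between relay3 and slot_d below 0.008 m and angle between the x axis of relay3 and the y axis of slab, either way round below 0.14 rad and z of relay3 in the frame of slot_d below 0.004 m and angle between relay3's own z axis and vertical below 0.06 rad)) and value of joint keeper above 0.8 rad), for 0.2 s.
2. the keeper bar is shut, past its detent (value of joint keeper below 0.025 rad), for 0.2 s.
At the end, for the whole second after the job is handed in: Each outline carries one relay module, within 8 mm and 8 degrees of it, flat and at rest (the first still on outline A); the keeper bar is shut to within 0.025 rad of its stop, held by the detent; the blank block is within 20 mm of where it was in the rack (horizontal distance between relay0 and slot_a below 0.008 m and angle between the x axis of relay0 and the x axis of slab, either way round below 0.14 rad and z of relay0 in the frame of slot_a below 0.004 m and angle between relay0's own z axis and vertical below 0.06 rad and ((horizontal distance between relay1 and slot_b below 0.008 m and angle between the x axis of relay1 and the y axis of slab, either way round below 0.14 rad and z of relay1 in the frame of slot_b below 0.004 m and angle between relay1's own z axis and vertical below 0.06 rad) or (horizontal distance between relay2 and slot_b below 0.008 m and angle between the x axis of relay2 and the y axis of slab, either way round below 0.14 rad and z of relay2 in the frame of slot_b below 0.004 m and angle between relay2's own z axis and vertical below 0.06 rad) or (horizontal distance between relay3 and slot_b below 0.008 m and angle between the x axis of relay3 and the y axis of slab, either way round below 0.14 rad and z of relay3 in the frame of slot_b below 0.004 m and angle between relay3's own z axis and vertical below 0.06 rad)) and ((horizontal distance between relay1 and slot_c below 0.008 m and angle between the x axis of relay1 and the x axis of slab, either way round below 0.14 rad and z of relay1 in the frame of slot_c below 0.004 m and angle between relay1's own z axis and vertical below 0.06 rad) or (horizontal distance between relay2 and slot_c below 0.008 m and angle between the x axis of relay2 and the x axis of slab, either way round below 0.14 rad and z of relay2 in the frame of slot_c below 0.004 m and angle between relay2's own z axis and vertical below 0.06 rad) or (horizontal distance between relay3 and slot_c below 0.008 m and angle between the x axis of relay3 and the x axis of slab, either way round below 0.14 rad and z of relay3 in the frame of slot_c below 0.004 m and angle between relay3's own z axis and vertical below 0.06 rad)) and ((horizontal distance between relay1 and slot_d below 0.008 m and angle between the x axis of relay1 and the y axis of slab, either way round below 0.14 rad and z of relay1 in the frame of slot_d below 0.004 m and angle between relay1's own z axis and vertical below 0.06 rad) or (horizontal distance between relay2 and slot_d below 0.008 m and angle between the x axis of relay2 and the y axis of slab, either way round below 0.14 rad and z of relay2 in the frame of slot_d below 0.004 m and angle between relay2's own z axis and vertical below 0.06 rad) or (horizontal distance between relay3 and slot_d below 0.008 m and angle between the x axis of relay3 and the y axis of slab, either way round below 0.14 rad and z of relay3 in the frame of slot_d below 0.004 m and angle between relay3's own z axis and vertical below 0.06 rad)) and linear speed of each of relay0, relay1, relay2, relay3 below 0.02 m/s and value of joint keeper below 0.025 rad and velocity of joint keeper below 0.05 rad/s and distance of blank from where it was at the start of the episode below 0.02 m); the robot touches nothing.
It fails at once if a relay module is dropped (falls freely, faster than 0.6 m/s, from more than about 2 cm) ((linear speed of relay0 above 0.6 m/s and contact force between the fingers and relay0 below 0.05 N) or (linear speed of relay1 above 0.6 m/s and contact force between the fingers and relay1 below 0.05 N) or (linear speed of relay2 above 0.6 m/s and contact force between the fingers and relay2 below 0.05 N) or (linear speed of relay3 above 0.6 m/s and contact force between the fingers and relay3 below 0.05 N)).
It fails at once if a bystander (solder spool, flux jar, spanner, screwdriver) or the blank block is moved by more than 3 cm (distance of any of spool, flux, spanner, driver, blank from where it was at the start of the episode above 0.03 m).
It fails at once if the module already on the slab is shifted by more than 2 cm (distance of relay0 from where it was at the start of the episode above 0.02 m).
It also fails if it takes over 72 s, if anything falls off the work surface, if the arm or the gripper's body presses on something with over 40 N, if the wrist force passes 120 N, or if a joint passes its speed limit or range.

### The arm

A 7-joint arm with a two-finger parallel gripper is mounted at the origin on the work surface. World frame = base frame: x ahead of the robot, y to its left, z up, the work surface at z = 0. Lengths are in m, angles in rad, forces in N, time in s.
With the tool pointing down it reaches from about 0.4 to 0.85 m from the base axis. Payload 4.5 kg.
Tool frame: the origin (TCP) lies at the very end of the fingers, on their centre line; the grasp point (between the pads) lies 19 mm behind it; z points along the fingers, y is the line along which they close (so a half turn about z gives the same grasp; the last joint's range is limited). The gripper opens to 88 mm and grips with 3 to 60 N. Pads are 18 mm wide; open, the fingers measure 123 mm over their backs; the gripper's body (75 mm by 187 mm) begins 45 mm behind the grasp point.
Start: joints at [1.314, 0.689, -0.195, 1.565, 0.157, 0.902, -0.215], TCP at [0.179, -0.599, 0.239] pointing down, gripper open.
Joint ranges: [-3.01, 3.01], [-0.46, 2.08], [-1.47, 1.51], [0.13, 2.56], [-1, 4.14], [0.04, 2.09], [-2.66, 2.66]. Speed limits (rad/s): [2.57, 2.57, 3.14, 3.14, 3.14, 3.14, 3.14].

### API

Orientations are given as a unit quaternion [x, y, z, w].
In Python, from plant import r gives the robot as it stands. The module is installed in compiled form; this text tells all that it offers.
- The arm moves only by the shell command python3 -m pendant 'ROWS' [FORCE]. ROWS is JSON, one flat list of numbers, 7 for each row, row after row: the opening, from 0 (shut) to 1 (fully open), then the shift along the tool's x, y, z scaled (see below), then the turn, a rotation vector about the tool's x, y, z scaled (see below). A call has 1 to 12 rows; each row is the pose to reach, as a shift and turn from the pose commanded when the call began, along the tool's axes at that moment; what a row does not reach only later rows make up. The controller multiplies each number of a shift by 0.15 m and each number of a turn by pi/2 rad. A row lasts 1/10 s, in which the tool goes at most 50 mm and 8.59 degrees, less where a joint would pass 70% of its speed; a pose out of reach is approached as far as the arm can. A call with a number of a shift or a turn outside -1 to 1 is refused whole. A call with a gripper value outside its range is refused whole. The fingers move at their own pace and stop on an object; FORCE is the grip in N (left out, the last holds). Time passes only in rows, so rows that repeat a pose let the fingers close. It gives the time, the measured TCP pose, the force, the opening and the grip force at its end, in the units of the state.
- r.get_state(): the state, without advancing time (a new reading comes with each control period).
- r.snapshot(name): name is "scene" or "top" or "wrist"; returns a dict with "img" (480x640x3 uint8, red, green, blue), "mtx" (3x3 intrinsics, pixels), "cam_to_world" (4x4, takes a point from camera to world coordinates). Camera axes: x right, y up, looking along -z (the intrinsics and any distortion apply to the point x, -y, -z); pixel columns grow to the right and rows downward; lengths in m; the calibration is good to about 2 mm. A picture is of the moment at which its call begins. There is no depth.
- r.finish_job(): hands the job in; it is judged then, once.
The state is a dict: "clock": time; "q": joint angles; "qd": joint speeds; "joint_torque": joint torques, N m; "tool_pos": TCP position; "eef_rot": TCP orientation; "contact_force": force on the tool from outside, world axes, zero at the start; "moment": the same for the moment, N m; "opening": opening from 0.0 (shut) to 1.0 (fully open); "finger_force": force on a finger pad.
Only numpy, scipy, OpenCV 4.12 (cv2) and the standard library are available. Lean on these libraries where they do the work, as an engineer would, in place of code of your own. Each camera call takes 0.05 s, during which the arm holds its last target. There are 200 camera calls.

## Working session

There is one attempt and no reset: what is moved stays moved. The work goes in short steps, Python scripts to look and compute and a shell command to move; the robot and the scene stay as the last step left them, time stands still between calls to the robot, and variables do not carry over. Pictures are saved under pics/ and viewed, at most 10 in all, crops included, and the job is handed in when it is done.

```bash
mkdir -p pics
python3 - <<'E'
from plant import r
import cv2,json,numpy as np
s=r.get_state();print(s['tool_pos'],s['eef_rot'],s['opening'],s['clock'])
for n in("top","scene"):
    d=r.snapshot(n);cv2.imwrite(f'pics/{n}0.png',d['img'][:,:,::-1]);np.savez(f'pics/{n}0.npz',**d);print(n,d['mtx'],d['cam_to_world'],[k for k in d])
E
```

```text
[ 0.17896179 -0.59816991  0.23793081] [ 9.89441504e-01  1.44929922e-01 -2.07026450e-04 -8.86041995e-04] 1.0027021178640037 0.0
top [[446.83274538   0.         324.69469795]
 [  0.         446.83274538 234.03432223]
 [  0.           0.           1.        ]] [[-6.56580177e-03  9.95105551e-01 -9.85993580e-02  3.61413655e-01]
 [-9.99976803e-01 -6.71248205e-03 -1.15597793e-03 -1.29113648e-01]
 [-1.81216648e-03  9.85894809e-02  9.95126540e-01  1.28074601e+00]
 [ 0.00000000e+00  0.00000000e+00  0.00000000e+00  1.00000000e+00]] ['img', 'mtx', 'cam_to_world']
scene [[544.67677707   0.         317.22667326]
 [  0.         544.67677707 234.22797956]
 [  0.           0.           1.        ]] [[-0.2078028  -0.56100716  0.80130454  1.44453664]
 [ 0.97816205 -0.12263292  0.16780994  0.07970021]
 [ 0.00412374  0.81867707  0.57423937  0.77227061]
 [ 0.          0.          0.          1.        ]] ['img', 'mtx', 'cam_to_world']
```

View pics/top0.png

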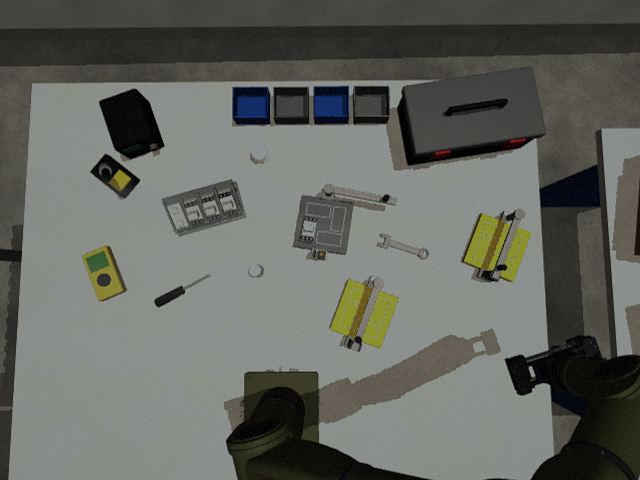

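View pics/scene0.png

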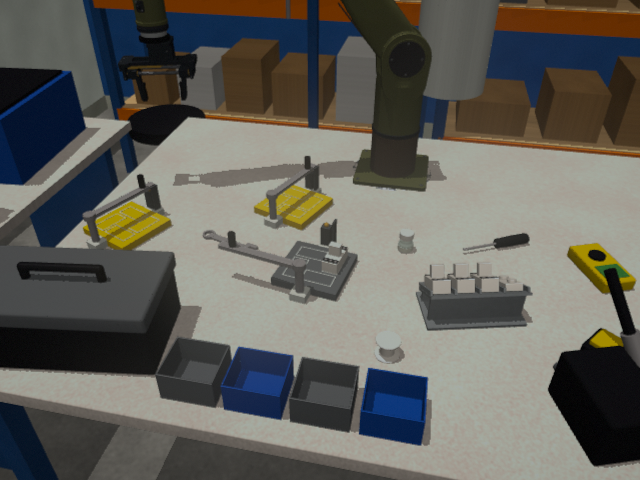

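The top view shows the grey slab at about (323,225), with its post at (328,190), catch at (318,254) and the bar swung right to (395,200). The rack is at (203,206) with the blank in its left bay near (176,213). The scene view agrees. I'll get coarse poses next, then use the wrist camera.

```bash
cat > h.py <<'E'
import numpy as np,cv2
from scipy.spatial.transform import Rotation as R
def ray(d,uv):
    uv=np.atleast_2d(np.float64(uv));K=d['mtx'];T=d['cam_to_world']
    c=np.c_[(uv[:,0]-K[0,2])/K[0,0],-(uv[:,1]-K[1,2])/K[1,1],-np.ones(len(uv))]
    return T[:3,3],c@T[:3,:3].T
def onz(d,uv,z):
    o,v=ray(d,uv);return o+v*((z-o[2])/v[:,2])[:,None]
def proj(d,P):
    P=np.atleast_2d(P);T=d['cam_to_world'];c=(P-T[:3,3])@T[:3,:3];K=d['mtx']
    return np.c_[K[0,0]*c[:,0]/-c[:,2]+K[0,2],K[1,1]*-c[:,1]/-c[:,2]+K[1,2]]
def tri(d1,u1,d2,u2):
    o1,v1=ray(d1,u1);o2,v2=ray(d2,u2);v1=v1[0];v2=v2[0]
    s=np.linalg.lstsq(np.c_[v1,-v2],o2-o1,rcond=None)[0];a=o1+s[0]*v1;b=o2+s[1]*v2
    return (a+b)/2,np.linalg.norm(a-b)
def rows(s,pos,rot):  # shift/turn in units from current pose to target
    R0=R.from_quat(s['eef_rot']);return R0.inv().apply(np.array(pos)-s['tool_pos'])/.15,(R0.inv()*rot).as_rotvec()/(np.pi/2)
def down(yaw): # tool z down, tool y along world (cos yaw, sin yaw)
    y=np.array([np.cos(yaw),np.sin(yaw),0]);z=np.array([0,0,-1.]);return R.from_matrix(np.c_[np.cross(y,z),y,z])
E
python3 - <<'E'
from h import *
from plant import r
d=dict(np.load('pics/top0.npz'))
print(onz(d,[[323,225]],.02),onz(d,[[300,195],[352,199],[346,254],[294,247]],.02))
print('rack',onz(d,[[203,206]],.05),onz(d,[[163,196],[238,180],[245,218],[176,236]],.03))
print('bystanders flux,spool,drv',onz(d,[[256,270],[259,155],[158,303],[210,275]],.03))
w=r.snapshot('wrist');s=r.get_state();c=w['cam_to_world'];R0=R.from_quat(s['eef_rot'])
print('cam in tool',R0.inv().apply(c[:3,3]-s['tool_pos']),R0.inv().as_matrix()@c[:3,:3],w['mtx'])
for n,p,y in(('slab',[.49,-.13,.35],np.pi/2),('rack',[.53,.12,.35],np.pi/2),('slab-',[.49,-.13,.35],-np.pi/2)): print(n,*rows(s,p,down(y)))
b=d['img'][140:290,150:410];cv2.imwrite('pics/crop.png',cv2.resize(b,(800,461),interpolation=cv2.INTER_CUBIC)[:,:,::-1])
E
```

```text
[[ 0.51215568 -0.12300385  0.02      ]] [[ 0.59900477 -0.05775111  0.02      ]
 [ 0.58639327 -0.20632494  0.02      ]
 [ 0.42929586 -0.18741224  0.02      ]
 [ 0.4500767  -0.04061797  0.02      ]]
rack [[0.56414647 0.21090416 0.05      ]] [[0.59692896 0.33061256 0.03      ]
 [0.64164409 0.11822276 0.03      ]
 [0.53235677 0.09707777 0.03      ]
 [0.48260508 0.29069327 0.03      ]]
bystanders flux,spool,drv [[0.38575106 0.06474975 0.03      ]
 [0.71405075 0.05897813 0.03      ]
 [0.29632967 0.33572479 0.03      ]
 [0.37269529 0.19294895 0.03      ]]
cam in tool [ 0.06809123  0.00057965 -0.14537961] [[ 3.53042747e-04  9.64041199e-01  2.65752597e-01]
 [ 9.99999923e-01 -3.86159947e-04  7.23657216e-05]
 [ 1.72386546e-04  2.65752551e-01 -9.64041260e-01]] [[391.78879156   0.         321.58461316]
 [  0.         391.78879156 241.91588445]
 [  0.           0.           1.        ]]
slab [ 2.88135142 -2.39728114 -0.74297617] [-3.08074706e-04 -1.28332156e-03 -1.81480938e+00]
rack [ 3.61483277 -3.9174422  -0.74089243] [-3.08074706e-04 -1.28332156e-03 -1.81480938e+00]
slab- [ 2.88135142 -2.39728114 -0.74297617] [-0.000894    0.00021461  0.18519016]
```

View pics/crop.png

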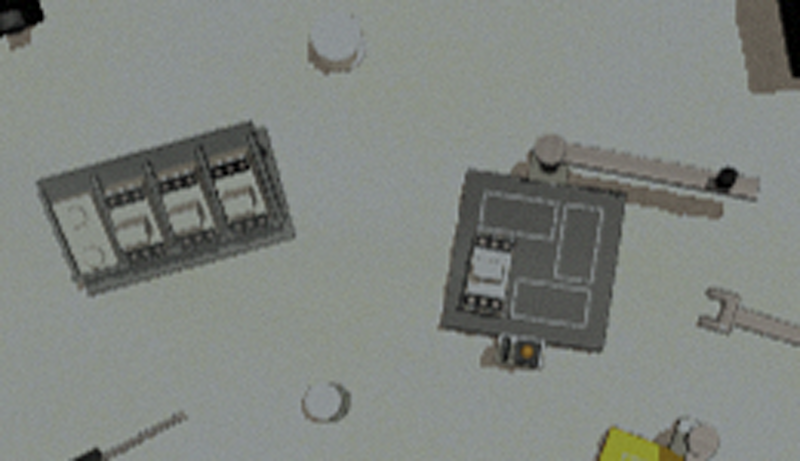

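The crop shows one relay on the slab's left outline (A). The blank, with two bosses, is in the rack's leftmost bay and three ribbed relays are in the other bays. The bar lies to the right of the slab with its knob at crop (727,178). I'll move to a viewing pose over both.

```bash
P="python3 -m pendant"
$P '[1,0.9,0,-0.5,0,0,0.09, 1,0.9,0,-0.5,0,0,0.185, 1,0.9,0,-0.5,0,0,0.185, 1,0.9,0,-0.5,0,0,0.185]'
$P '[1,0.1,-0.3,0,0,0,0, 1,0.15,-0.6,0,0,0,0, 1,0.25,-1,0,0,0,0, 1,0.25,-1,0,0,0,0]'
$P '[1,0.1,-0.3,0,0,0,0, 1,0.15,-0.6,0,0,0,0, 1,0.25,-1,0,0,0,0, 1,0.25,-1,0,0,0,0]'
$P '[1,0.1,-0.3,0,0,0,0, 1,0.15,-0.6,0,0,0,0, 1,0.25,-1,0,0,0,0, 1,0.25,-1,0,0,0,0]'
$P '[1,0.1,-0.3,0,0,0,0, 1,0.15,-0.6,0,0,0,0, 1,0.25,-1,0,0,0,0, 1,0.25,-1,0,0,0,0, 1,0.25,-1,0,0,0,0, 1,0.25,-1,0,0,0,0]'
python3 - <<'E'
from h import *
from plant import r
s=r.get_state();print(s['tool_pos'],s['eef_rot'],s['clock'])
d=r.snapshot('wrist');np.savez('pics/w1.npz',**d);cv2.imwrite('pics/w1.png',d['img'][:,:,::-1])
E
```

```text
clock: 0.55
tool_pos: [0.318, -0.5575, 0.3169]
eef_rot: [1.0, 0.005, 0.005, 0.001]
contact_force: [0.1, -0.3, -0.2]
opening: 0.998
finger_force: 0.0
clock: 0.95
tool_pos: [0.3475, -0.404, 0.3135]
eef_rot: [1.0, 0.004, -0.0, -0.002]
contact_force: [-0.2, -0.9, 0.9]
opening: 0.998
finger_force: 0.0
clock: 1.35
tool_pos: [0.3845, -0.2551, 0.3137]
eef_rot: [1.0, 0.004, 0.0, -0.001]
contact_force: [0.7, -0.1, 1.2]
opening: 0.991
finger_force: 0.0
clock: 1.75
tool_pos: [0.4224, -0.1056, 0.3138]
eef_rot: [1.0, 0.004, 0.001, -0.001]
contact_force: [0.4, -0.8, 0.3]
opening: 1.001
finger_force: 0.0
clock: 2.35
tool_pos: [0.4583, 0.0375, 0.3134]
eef_rot: [1.0, -0.001, -0.0, 0.001]
contact_force: [0.5, 0.3, -0.9]
opening: 0.998
finger_force: 0.0
[0.45827597 0.0374568  0.31338143] [ 9.99998630e-01 -1.29088075e-03 -4.77773433e-04  9.19903170e-04] 2.35
```

View pics/w1.png

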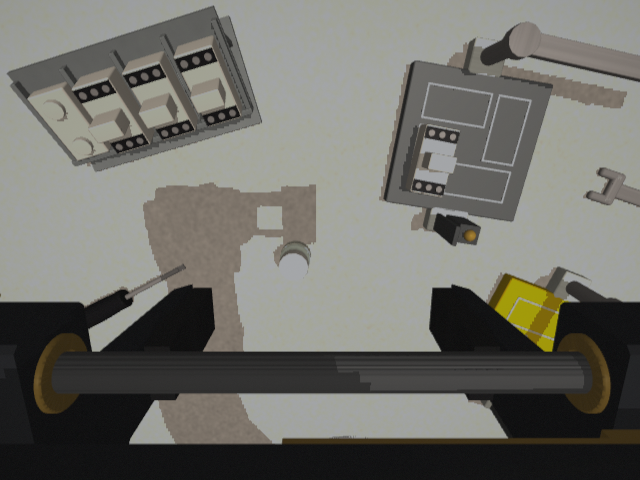

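The wrist view covers both. Slab corners are at about (413,62), (552,84), (515,220), (385,200), with outlines B (456,105), C (507,130) and D (480,183). The rack has ribs at (110,125), (158,108) and (208,93) with black strips at both ends. The flux jar is at (293,260).

Run:
```python
from h import *
d=dict(np.load('pics/w1.npz'));im=d['img'];g=cv2.cvtColor(im,cv2.COLOR_RGB2GRAY)
# outlines
roi=np.zeros_like(g);cv2.fillPoly(roi,[np.int32([[417,68],[546,90],[511,215],[391,196]])],1)
print('slab grey',np.percentile(g[roi>0],[20,50,80,97]))
m=((g>120)&(roi>0)).astype(np.uint8)
cs,h=cv2.findContours(m,cv2.RETR_EXTERNAL,2)
for c in cs:
    if cv2.contourArea(c)>300:
        q=cv2.minAreaRect(c);b=onz(d,cv2.boxPoints(q),.02);e=[np.round(1e3*np.linalg.norm(b[i]-b[i+1]),1) for i in(0,1)]
        u=b[1]-b[0] if e[0]>e[1] else b[2]-b[1]
        print('outline',np.round(q[0],1),b.mean(0).round(4),e,np.degrees(np.arctan2(u[1],u[0])).round(1))
# slab whole
m=((abs(g.astype(int)-np.median(g[roi>0]))<22)).astype(np.uint8);m=cv2.morphologyEx(m,cv2.MORPH_OPEN,np.ones((5,5)));n,l,st,ce=cv2.connectedComponentsWithStats(m)
k=l[150,475] or l[75,480];c=max(cv2.findContours((l==k).astype(np.uint8),0,2)[0],key=cv2.contourArea);q=cv2.minAreaRect(c)
print('slab',q,onz(d,[q[0]],.02))
# strips
m=(g<45).astype(np.uint8);m[180:]=0;m[:,300:]=0
m=cv2.morphologyEx(m,cv2.MORPH_CLOSE,np.ones((5,5)))
for c in cv2.findContours(m,0,2)[0]:
    if cv2.contourArea(c)>60: q=cv2.minAreaRect(c);print('strip',np.round(q[0],1),np.round(q[1],1),round(q[2],1))
m=(g<45).astype(np.uint8);m[:20]=0;m[200:]=0;
v=im[30:160,20:260];cv2.imwrite('pics/c2.png',np.hstack([cv2.resize(v,None,fx=3.3,fy=3.3,interpolation=2)])[:,:,::-1])
```

```text
slab grey [ 94.  98. 107. 165.]
outline [462.6 172.1] [ 0.4846 -0.1204  0.02  ] [np.float64(54.8), np.float64(104.0)] -103.5
outline [506.1 130. ] [ 0.5291 -0.1628  0.02  ] [np.float64(72.9), np.float64(36.2)] -9.2
outline [456.6 105.1] [ 0.5552 -0.1072  0.02  ] [np.float64(36.9), np.float64(71.2)] -99.2
slab ((468.4999694824219, 145.0), (36.6669807434082, 39.564125061035156), 5.19442892074585) [[ 0.51431648 -0.12375861  0.02      ]]
strip [129.1 143.2] [10.6 35. ] 73.1
strip [174.5 129.5] [10.7 35.7] 73.3
strip [220.9 115.5] [10.7 35.1] 73.3
strip [94.2 91.5] [13.6 39.4] 72.3
strip [144.4  75.8] [13.6 39.1] 72.5
strip [195.5  59.9] [13.7 39.1] 72.6
```

View pics/c2.png

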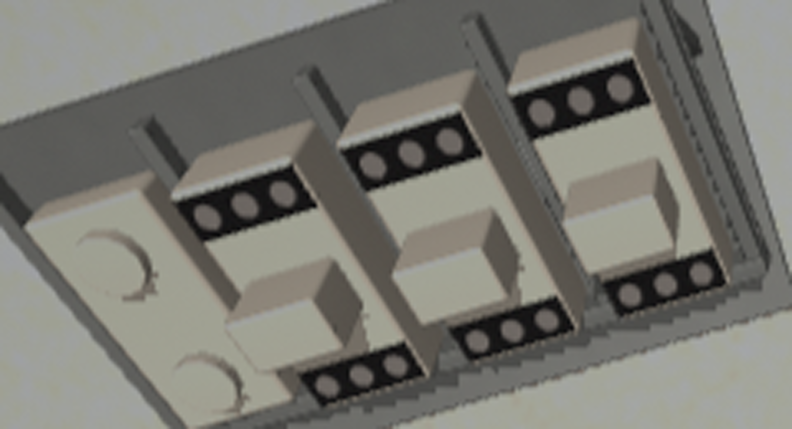

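The zoom shows three ribbed modules with complete black strips at both ends; the rib tops and their lit faces are distinct. Next I'll compute module poses and the target poses.

```bash
cat > geo.py <<'E'
from h import *
d=dict(np.load('pics/w1.npz'))
B=np.array([.5552,-.1072]);C=np.array([.5291,-.1628]);v=B-C
yaw=np.arctan2(v[1],v[0])-np.arctan2(59,17)
Rz=lambda a:np.array([[np.cos(a),-np.sin(a)],[np.sin(a),np.cos(a)]])
ctr=((B-Rz(yaw)@[.038,.021])+(C-Rz(yaw)@[.021,-.038]))/2
slot={k:ctr+Rz(yaw)@p for k,p in dict(a=[-.021,.038],b=[.038,.021],c=[.021,-.038],d=[-.038,-.021]).items()}
up=[[94.2,91.5],[144.4,75.8],[195.5,59.9]];lo=[[129.1,143.2],[174.5,129.5],[220.9,115.5]]
psi=np.radians(12);mods=[]
for it in range(4):
    mods=[]
    n=np.array([-.5*np.cos(psi),-.5*np.sin(psi),.75**.5])
    for u,l in zip(up,lo):
        p0=onz(d,[np.mean([u,l],0)],.0742)[0]
        for k in range(3):
            pts=[]
            for q in(u,l):
                o,w=ray(d,q);w=w[0];pts.append(o+w*(n@(p0-o))/(n@w))
            mid=(pts[0]+pts[1])/2
            o,w=ray(d,np.mean([u,l],0)); # rescale so mid z=.0742
            p0=p0+(.0742-mid[2])*np.array([0,0,1.])
        mods.append((mid,pts[0]-pts[1]))
    psi=np.mean([np.arctan2(e[1],e[0]) for _,e in mods])
n=np.array([-.5*np.cos(psi),-.5*np.sin(psi),.75**.5])
xs=np.array([np.cos(psi)*.75**.5,np.sin(psi)*.75**.5,.5])
def grot(sgn): # tool z=-n, tool y = sgn*xs
    y=sgn*xs;z=-n;return R.from_matrix(np.c_[np.cross(y,z),y,z])
E
python3 - <<'E'
from geo import *
print('slab',ctr,np.degrees(yaw),slot)
print('psi',np.degrees(psi));
for m,e in mods: print(m.round(4),np.degrees(np.arctan2(e[1],e[0])).round(1),np.linalg.norm(e).round(4),e[2].round(4))
# rib tops check: predicted px
for m,e in mods: print(proj(d,m+n*.026).round(1))
from plant import r
s=r.get_state()
for sg in(1,-1):
  for i,(m,e) in enumerate(mods): print(sg,i,*[x.round(3) for x in rows(s,m+n*.10,grot(sg))])
E
```

```text
slab [ 0.51435947 -0.12195445] -9.07293480275982 {'a': array([ 0.4996145 , -0.08111836]), 'b': array([ 0.55519555, -0.10720947]), 'c': array([ 0.52910445, -0.16279053]), 'd': array([ 0.47352339, -0.13669942])}
psi 15.153376440696078
[0.5405 0.2319 0.0742] 15.1 0.054 0.027
[0.5534 0.1858 0.0742] 15.0 0.054 0.027
[0.5662 0.1397 0.0742] 15.3 0.0539 0.0269
[[105.4 132.5]]
[[155.6 117.3]]
[[206.8 101.7]]
1 0 [ 0.223 -1.214  1.015] [-0.233  0.307 -1.14 ]
1 1 [ 0.31  -0.907  1.016] [-0.233  0.307 -1.14 ]
1 2 [ 0.397 -0.6    1.016] [-0.233  0.307 -1.14 ]
-1 0 [ 0.223 -1.214  1.015] [0.286 0.216 0.809]
-1 1 [ 0.31  -0.907  1.016] [0.286 0.216 0.809]
-1 2 [ 0.397 -0.6    1.016] [0.286 0.216 0.809]
```

```bash
P="python3 -m pendant"
$P '[1,0.2,-0.3,0.2,0.028,0.022,0.081, 1,0.4,-0.6,0.5,0.057,0.043,0.16, 1,0.4,-0.6,0.5,0.114,0.086,0.32, 1,0.4,-0.6,0.5,0.2,0.15,0.57, 1,0.4,-0.6,0.5,0.286,0.216,0.809, 1,0.4,-0.6,0.5,0.286,0.216,0.809, 1,0.4,-0.6,0.5,0.286,0.216,0.809, 1,0.4,-0.6,0.5,0.286,0.216,0.809, 1,0.4,-0.6,0.5,0.286,0.216,0.809, 1,0.4,-0.6,0.5,0.286,0.216,0.809, 1,0.4,-0.6,0.5,0.286,0.216,0.809, 1,0.4,-0.6,0.5,0.286,0.216,0.809]'
cat > go.py <<'E'
import sys
from geo import *
from plant import r
def goto(name,pos,rot):
    s=r.get_state();a,b=rows(s,pos,rot);print(name,a.round(3),b.round(3))
def rackp(i,h,off=0): return mods[i][0]+n*h+xs*off
def st():
    s=r.get_state();print('q',np.round(s['q'],2),s['clock'],'pos',s['tool_pos'].round(4))
def slabrot(k,up=True):
    a=yaw+(np.pi if k=='c' else -np.pi/2);return down(a)
def slabp(k,h): return [*slot[k],.048+h]
E
python3 -c "
from go import *
st();goto('m2 .06',rackp(2,.06,.002),grot(-1));goto('m2 .003',rackp(2,.003,.002),grot(-1))"
```

```text
clock: 3.6
tool_pos: [0.5321, 0.1312, 0.2707]
eef_rot: [0.772, -0.589, 0.143, -0.189]
contact_force: [0.2, -0.9, 0.9]
opening: 1.004
finger_force: 0.0
q [-0.45  0.42  0.15  2.22 -1.    0.04 -2.21] 3.6 pos [0.5321 0.1312 0.2707]
m2 .06 [0.006 0.399 0.871] [0.029 0.002 0.001]
m2 .003 [0.008 0.381 1.251] [0.029 0.002 0.001]
```

```bash
P="python3 -m pendant"
$P '[1,0,0.2,0.3,0.029,0.002,0, 1,0,0.3,0.6,0.029,0.002,0, 1,0.006,0.4,0.87,0.029,0.002,0, 1,0.006,0.4,0.87,0.029,0.002,0, 1,0.006,0.4,0.87,0.029,0.002,0, 1,0.006,0.4,0.87,0.029,0.002,0]'
python3 -c "
from go import *
st();print(r.get_state()['q'][4:6])
goto('m2 .06',rackp(2,.06,.002),grot(-1));goto('m2 .003',rackp(2,.003,.002),grot(-1))"
```

```text
clock: 4.2
tool_pos: [0.5886, 0.1438, 0.2164]
eef_rot: [0.776, -0.592, 0.132, -0.175]
contact_force: [-0.0, 0.6, 0.0]
opening: 0.999
finger_force: 0.0
q [-0.39  0.58  0.1   2.1  -1.    0.04 -2.2 ] 4.2 pos [0.5886 0.1438 0.2164]
[-0.99960749  0.0434508 ]
m2 .06 [-0.012  0.561  0.392] [0.052 0.003 0.001]
m2 .003 [-0.01   0.53   0.771] [0.052 0.003 0.001]
```

```bash
cat > fk.py <<'E'
from go import *
from scipy.optimize import least_squares
s=r.get_state()
D=[([1.314,.689,-.195,1.565,.157,.902,-.215],[.17896,-.59817,.23793],[.98944,.14493,-.0002,-.00089]),(s['q'],s['tool_pos'],s['eef_rot'])]
def rotq(q,sg): return [R.from_euler(a,s*v) for a,s,v in zip('zyzyzyz',sg,q)]
def fk(q,L,off,sg):
    p=np.zeros(3);T=R.from_euler('z',off[0])
    rs=rotq(q,sg)
    p=np.array([0,0,L[0]])
    for i,Rr in enumerate(rs):
        T=T*Rr
        if i==2:p=p+T.apply([L[4],0,L[1]])
        if i==3:p=p+T.apply([L[5],0,0])
        if i==4:p=p+T.apply([0,0,L[2]])
        if i==5:p=p+T.apply([L[6],0,0])
    return p+T.apply([0,0,L[3]]),T*R.from_euler('z',off[1])
E
python3 - <<'E'
from fk import *
import itertools
best=[]
for sg in itertools.product([1,-1],repeat=6):
    sg=(sg[0],1)+sg[1:]
    def f(o): return np.concatenate([(fk(q,[0]*7,o,sg)[1].inv()*R.from_quat(e)).as_rotvec() for q,_,e in D])
    for o0 in itertools.product([0,1.57,3.14,-1.57],repeat=2):
        z=least_squares(f,o0);best.append((z.cost,sg,z.x))
best.sort(key=lambda t:t[0])
for b in best[:4]: print(b)
E
```

```text
(np.float64(4.04576817834462e-06), (-1, 1, -1, 1, -1, 1, -1), array([2.59455647e-05, 1.57078106e+00]))
(np.float64(4.0457681783447135e-06), (-1, 1, -1, 1, -1, 1, -1), array([6.28321125, 1.57078106]))
(np.float64(4.045768178344772e-06), (-1, 1, -1, 1, -1, 1, -1), array([2.59456493e-05, 1.57078106e+00]))
(np.float64(4.045768178344883e-06), (-1, 1, -1, 1, -1, 1, -1), array([ 2.59453800e-05, -4.71240425e+00]))
```

```bash
cat >> fk.py <<'E'
SG=(-1,1,-1,1,-1,1,-1);OFF=[0,np.pi/2]
zz=least_squares(lambda L:np.concatenate([fk(q,L,OFF,SG)[0]-p for q,p,_ in D]+[1e-3*np.array(L[4:])]),[.33,.4,.4,.25,0,0,0]);LL=zz.x
lo=np.array([-3.01,-.46,-1.47,.13,-1,.04,-2.66]);hi=np.array([3.01,2.08,1.51,2.56,4.14,2.09,2.66])
def ik(pos,rot,seeds=60,seed=0):
    g=np.random.default_rng(seed);out=[]
    for k in range(seeds):
        z=least_squares(lambda q:np.r_[(lambda f:np.r_[10*(f[0]-pos),(f[1].inv()*rot).as_rotvec()])(fk(q,LL,OFF,SG)),.002*(q-(lo+hi)/2)/(hi-lo)],g.uniform(lo,hi),bounds=(lo+.02,hi-.02))
        e=fk(z.x,LL,OFF,SG);err=np.linalg.norm(e[0]-pos)+np.linalg.norm((e[1].inv()*rot).as_rotvec())
        if err<.01 and not any(np.abs(z.x-o).max()<.1 for o in out): out.append(z.x)
    return out
E
python3 - <<'E'
from fk import *
print(LL.round(4),zz.cost)
for i in(0,2):
  for sg in(1,-1):
    print('grasp',i,sg);[print(q.round(2)) for q in ik(rackp(i,.003,.002),grot(sg))]
for k in 'bc':
  for t in (0,np.pi): print(k,t);[print(q.round(2)) for q in ik(slabp(k,.003),slabrot(k)*R.from_euler('z',t))]
E
```

```text
[-0.2462  0.6615  0.1143  0.1744 -0.1157 -0.1889 -0.0873] 2.8339729382388356e-08
grasp 0 1Traceback (most recent call last):
  File "<stdin>", line 5, in <module>
  File "fk.py", line 23, in ik
    z=least_squares(lambda q:np.r_[(lambda f:np.r_[10*(f[0]-pos),(f[1].inv()*rot).as_rotvec()])(fk(q,LL,OFF,SG)),.002*(q-(lo+hi)/2)/(hi-lo)],g.uniform(lo,hi),bounds=(lo+.02,hi-.02))
    return func(*args, **kwargs)
    raise ValueError("Initial guess is outside of provided bounds")
ValueError: Initial guess is outside of provided bounds
```

```bash
P="python3 -m pendant"; L="from plant import r;s=r.get_state();open('log.txt','a').write(repr([list(map(float,s[k])) for k in('q','tool_pos','eef_rot')])+'\n')"
python3 -c "$L"
$P '[1,0,0,-0.3,-0.02,-0.02,-0.08, 1,0,0,-0.6,-0.05,-0.04,-0.16, 1,0,0,-0.6,-0.08,-0.07,-0.26, 1,0,0,-0.6,-0.12,-0.11,-0.4, 1,0,0,-0.6,-0.12,-0.11,-0.4, 1,0,0,-0.6,-0.12,-0.11,-0.4]' ; python3 -c "$L"
$P '[1,0,0,0,-0.12,-0.11,-0.4, 1,0,0,0,-0.12,-0.11,-0.4, 1,0,0,0,-0.12,-0.11,-0.4, 1,0,0,0,-0.12,-0.11,-0.4, 1,0,0,0,-0.12,-0.11,-0.4, 1,0,0,0,-0.12,-0.11,-0.4, 1,0,0,0,-0.12,-0.11,-0.4]'; python3 -c "$L"
sed -i 's/^zz=.*//' fk.py
python3 - <<'E'
t=open('fk.py').read()
t=t.replace("SG=(-1","D=D[:1]+[eval(l) for l in open('log.txt')]\nSG=(-1",1).replace("\nlo=","\nzz=least_squares(lambda L:np.concatenate([fk(q,L,OFF,SG)[0]-p for q,p,_ in D]+[3e-3*np.array(L[4:])]),[.33,.4,.4,.25,0,0,0]);LL=zz.x\nlo=",1).replace("g.uniform(lo,hi)","g.uniform(lo+.03,hi-.03)")
open('fk.py','w').write(t)
E
python3 - <<'E'
from fk import *
print(LL.round(4),zz.cost);st()
for i in(0,2):
  for sg in(1,-1):
    print('grasp',i,sg);[print(q.round(2)) for q in ik(rackp(i,.003,.002),grot(sg))]
for k in 'bcd':
  for t in (0,np.pi): print(k,t);[print(q.round(2)) for q in ik(slabp(k,.003),slabrot(k)*R.from_euler('z',t),30)]
E
```

```text
clock: 4.8
tool_pos: [0.5521, 0.1341, 0.2988]
eef_rot: [0.941, -0.315, 0.059, -0.104]
contact_force: [0.3, -0.3, 0.4]
opening: 1.001
finger_force: 0.0
clock: 5.5
tool_pos: [0.5506, 0.134, 0.2981]
eef_rot: [1.0, -0.006, -0.022, -0.02]
contact_force: [1.0, -0.3, 0.6]
opening: 0.998
finger_force: 0.0
[-0.0108  0.3816  0.0837  0.0449  0.1524 -0.1949 -0.0663] 0.001707316203637156
q [-0.5   0.58  0.36  1.65 -0.29  1.   -1.61] 5.5 pos [0.5506 0.134  0.2981]
grasp 0 1
[-0.4   1.4  -0.41  0.29  0.56  0.96 -0.3 ]
[-0.76  0.87  0.5   1.97  4.12  0.29  1.86]
[ 0.06  0.86 -0.7   2.11  2.05  0.59 -2.  ]
grasp 0 -1
[-0.03  0.83 -0.52  2.05  2.09  0.46  1.08]
[-0.69  0.87  0.38  1.91  4.07  0.2  -1.22]
grasp 2 1
[-0.24  1.41 -0.44  0.26  0.49  0.97 -0.1 ]
[-0.62  0.83  0.53  2.06  4.12  0.41  2.02]
[ 0.25  0.88 -0.74  2.12  2.1   0.55 -1.89]
grasp 2 -1
[ 0.13  0.84 -0.52  2.05  2.18  0.38  1.15]
[-0.47  0.83  0.26  1.93  4.    0.21 -0.97]
b 0
[ 0.19  1.39 -0.25  0.25  0.25  1.51 -1.6 ]
b 3.141592653589793
[ 0.19  1.39 -0.4   0.25  0.4   1.52  1.51]
[ 0.78  0.87 -0.81  2.4   1.48  0.59  0.13]
c 0
[ 0.89  0.84 -0.79  2.46  1.55  0.55  1.74]
c 3.141592653589793
[ 0.29  1.4  -0.34  0.18  0.34  1.57  0.07]
[ 0.88  0.83 -0.78  2.46  1.55  0.55 -1.4 ]
d 0
[ 0.38  0.68 -0.05  2.51  2.61  0.06  2.29]
[0.18 0.68 0.05 2.51 3.68 0.06 1.1 ]
d 3.141592653589793
[ 0.41  0.67 -0.08  2.54  2.51  0.09 -0.75]
[ 0.18  0.68  0.05  2.51  3.68  0.06 -2.04]
```

```bash
cat > fk.py <<'E'
from go import *
from scipy.optimize import least_squares
D=[([1.314,.689,-.195,1.565,.157,.902,-.215],[.17896,-.59817,.23793],[.98944,.14493,-.0002,-.00089])]+[eval(l) for l in open('log.txt')]
SG=(-1,1,-1,1,-1,1,-1)
KEY=[(0,2),(2,1),(3,0),(3,2),(4,1),(4,0),(5,2),(6,1),(6,0),(7,2)]
P0=np.array([.36,0,.02,.4,0,-.02,.39,0,.11,.3])
def frames(q):
    F=[R.identity()]
    for a,s,v in zip('zyzyzyz',SG,q): F.append(F[-1]*R.from_euler(a,s*v))
    return F
def basis(q): F=frames(q);return np.array([F[i].as_matrix()[:,a] for i,a in KEY]).T,F[7]*R.from_euler('z',np.pi/2)
A=np.vstack([basis(q)[0] for q,_,_ in D]);b=np.concatenate([p for _,p,_ in D])
LL=P0+np.linalg.lstsq(np.vstack([A,.01*np.eye(10)]),np.r_[b-A@P0,np.zeros(10)],rcond=None)[0]
def fk(q): B,T=basis(q);return B@LL,T
lo=np.array([-3.01,-.46,-1.47,.13,-1,.04,-2.66]);hi=np.array([3.01,2.08,1.51,2.56,4.14,2.09,2.66])
def res(q,pos,rot): p,T=fk(q);return np.r_[10*(p-pos),(T.inv()*rot).as_rotvec()]
def ik1(pos,rot,q0,w=.002):
    z=least_squares(lambda q:np.r_[res(q,pos,rot),w*(q-q0)],np.clip(q0,lo+.03,hi-.03),bounds=(lo+.01,hi-.01));e=res(z.x,pos,rot);return z.x,np.linalg.norm(e)
def ik(pos,rot,seeds=40):
    g=np.random.default_rng(0);out=[]
    for k in range(seeds):
        q,e=ik1(pos,rot,g.uniform(lo+.03,hi-.03))
        if e<.02 and not any(np.abs(q-o).max()<.3 for o in out): out.append(q)
    return out
E
python3 - <<'E'
from fk import *
print(LL.round(4),(A@LL-b).reshape(-1,3).round(4))
for i in(0,2):
  for sg in(1,-1):
    print('grasp',i,sg);[print(q.round(2)) for q in ik(rackp(i,.003,.002),grot(sg))]
E
```

```text
[ 0.346  -0.0198 -0.0009  0.5653 -0.0286  0.0022  0.3471  0.0023  0.0016
  0.3247] [[ 0.0001  0.0001  0.0001]
 [ 0.0001  0.     -0.    ]
 [-0.0001 -0.      0.    ]
 [ 0.0001 -0.0001 -0.0001]]
grasp 0 1
[ 0.15  1.37 -1.46  2.24  1.98  1.5  -1.88]
[-0.76  0.93  0.31  2.3   3.27  0.56  2.65]
[-0.2   0.95 -0.63  2.26  2.24  0.79 -2.43]
[-0.    1.09 -1.01  2.25  2.07  1.07 -2.15]
[-1.15  1.44  1.33  2.32  4.1   1.27  1.59]
[-0.98  1.07  0.74  2.31  3.76  0.75  2.08]
grasp 0 -1
[ 0.06  1.17 -1.16  2.24  2.03  1.2   1.08]
[-0.98  1.06  0.73  2.31  3.75  0.74 -1.05]
[-0.37  0.89 -0.33  2.27  2.47  0.64  0.42]
[-0.75  0.92  0.29  2.3   3.24  0.56 -0.46]
[-0.14  0.98 -0.74  2.26  2.18  0.86  0.79]
grasp 2 1
[ 0.37  1.36 -1.46  2.26  2.01  1.4  -1.71]
[-0.56  0.94  0.36  2.32  3.49  0.65  2.65]
[ 0.07  0.97 -0.71  2.28  2.32  0.77 -2.27]
[ 0.24  1.1  -1.04  2.27  2.13  1.   -1.99]
[-0.13  0.9  -0.36  2.29  2.62  0.62 -2.65]
[-0.92  1.43  1.32  2.34  4.11  1.39  1.8 ]
[-0.83  1.17  0.94  2.34  3.95  1.01  2.07]
grasp 2 -1
[ 0.23  1.1  -1.03  2.27  2.13  1.    1.14]
[-0.74  1.06  0.71  2.33  3.81  0.84 -0.88]
[-0.14  0.89 -0.35  2.29  2.64  0.62  0.48]
[-0.54  0.93  0.31  2.32  3.43  0.63 -0.43]
[ 0.07  0.96 -0.7   2.28  2.32  0.77  0.86]
```

Run:
```python
from fk import *
for sgn,q0 in((1,[.07,.97,-.71,2.28,2.32,.77,-2.27]),(-1,[.07,.96,-.7,2.28,2.32,.77,.86])):
    q0=np.array(q0);print('sign',sgn)
    for i in range(3): q,e=ik1(rackp(i,.1,.002),grot(sgn),q0);print('rack',i,q.round(2),round(e,4))
    for k in 'bcd':
      for t in(0,np.pi):
        for h in(.004,.1): q,e=ik1(slabp(k,h),slabrot(k)*R.from_euler('z',t),q0);print(k,round(t),h,q.round(2),round(e,4))
# candidate transit
s=r.get_state();print(s['q'])
```

```text
sign 1
rack 0 [-0.14  0.76 -0.78  2.36  2.03  0.78 -2.33] 0.0
rack 1 [-0.03  0.75 -0.76  2.38  2.12  0.73 -2.31] 0.0
rack 2 [ 0.08  0.74 -0.73  2.38  2.21  0.67 -2.27] 0.0
b 0 0.004 [ 0.6   1.06 -0.91  1.84  1.13  0.87 -2.63] 0.0
b 0 0.1 [ 0.66  0.94 -1.04  1.8   0.97  1.01 -2.51] 0.0
b 3 0.004 [ 0.7   1.2  -1.19  1.84  1.28  1.13  0.42] 0.0
b 3 0.1 [ 0.77  1.15 -1.42  1.79  1.18  1.35  0.46] 0.0
c 0 0.004 [ 0.84  1.23 -1.26  1.87  1.32  1.18  2.05] 0.0
c 0 0.1 [ 0.89  1.17 -1.46  1.83  1.2   1.37  2.1 ] 0.0
c 3 0.004 [ 0.77  1.13 -1.07  1.87  1.23  1.   -1.04] 0.0
c 3 0.1 [ 0.85  1.05 -1.27  1.83  1.1   1.18 -0.97] 0.0
d 0 0.004 [ 0.56  0.93 -0.64  2.06  1.13  0.55 -2.65] 0.0
d 0 0.1 [ 0.75  0.85 -0.98  2.01  0.98  0.85 -2.54] 0.0
d 3 0.004 [ 0.77  1.1  -1.07  2.05  1.31  0.94  0.34] 0.0
d 3 0.1 [ 0.89  1.09 -1.42  2.    1.17  1.25  0.4 ] 0.0
sign -1
rack 0 [-0.15  0.76 -0.77  2.36  2.04  0.77  0.8 ] 0.0
rack 1 [-0.04  0.75 -0.75  2.38  2.13  0.72  0.83] 0.0
rack 2 [ 0.08  0.74 -0.73  2.38  2.21  0.66  0.86] 0.0
b 0 0.004 [ 0.1   0.87 -0.03  2.08  1.99  0.05  2.65] 0.2111
b 0 0.1 [ 0.08  0.69 -0.01  2.16  1.98  0.05  2.65] 0.3277
b 3 0.004 [ 0.6   1.06 -0.91  1.84  1.13  0.87  0.51] 0.0
b 3 0.1 [ 0.66  0.94 -1.03  1.8   0.97  1.01  0.63] 0.0
c 0 0.004 [ 0.77  1.13 -1.06  1.87  1.23  0.99  2.1 ] 0.0
c 0 0.1 [ 0.85  1.05 -1.26  1.83  1.1   1.18  2.18] 0.0
c 3 0.004 [0.15 0.87 0.08 2.11 4.13 0.05 2.19] 0.189
c 3 0.1 [0.12 0.68 0.11 2.19 4.13 0.05 2.19] 0.3078
d 0 0.004 [ 0.19  0.85 -0.04  2.2   2.07  0.05  2.65] 0.1168
d 0 0.1 [ 0.17  0.64 -0.02  2.28  2.06  0.05  2.65] 0.2473
d 3 0.004 [ 0.65  0.98 -0.8   2.06  1.21  0.68  0.42] 0.0
d 3 0.1 [ 0.75  0.85 -0.98  2.01  0.98  0.85  0.61] 0.0
[-0.50336647  0.57993138  0.36384859  1.65384429 -0.29169038  0.99544713
 -1.60727052]
```

Run:
```python
from fk import *
s=r.get_state();q0=s['q'];qg=np.array([.08,.74,-.73,2.38,2.21,.66,.86])
# goal raised a bit
qg,e=ik1(rackp(2,.16,.002),grot(-1),qg);print(qg.round(2),e)
N=30;prev=None;tot=0
W=[q0+(qg-q0)*i/N for i in range(N+1)]
base=0
for i in range(0,N+1):
    p,T=fk(W[i])
    if i%10==0 : bp,bT=p,T; print('-- new call base'); 
    if i%2==0 or i==N:
        print(i,'z',p.round(3),'axis',T.apply([0,0,1]).round(2),'step',0 if prev is None else np.degrees((prev[1].inv()*T).magnitude()).round(1))
        prev=(p,T)
for a in range(0,N,10):
    bp,bT=fk(W[a])
    for j in(2,4,6,8,10):
        p,T=fk(W[a+j]);print(a+j,(bT.inv().apply(p-bp)/.15).round(2),((bT.inv()*T).as_rotvec()/(np.pi/2)).round(3))
```

```text
[ 0.08  0.58 -0.71  2.42  2.12  0.54  0.91] 2.5656064904954064e-06
-- new call base
0 z [0.551 0.134 0.298] axis [-0.04  0.04 -1.  ] step 0
2 z [0.533 0.096 0.28 ] axis [-0.07 -0.07 -1.  ] step 16.8
4 z [0.52  0.062 0.266] axis [-0.08 -0.17 -0.98] step 17.3
6 z [0.511 0.031 0.256] axis [-0.07 -0.25 -0.96] step 17.7
8 z [0.507 0.005 0.248] axis [-0.04 -0.33 -0.94] step 18.1
-- new call base
10 z [ 0.507 -0.015  0.242] axis [ 0.   -0.38 -0.92] step 18.5
12 z [ 0.511 -0.029  0.237] axis [ 0.06 -0.42 -0.9 ] step 18.8
14 z [ 0.517 -0.036  0.233] axis [ 0.13 -0.44 -0.89] step 19.0
16 z [ 0.524 -0.036  0.228] axis [ 0.2  -0.43 -0.88] step 19.2
18 z [ 0.53  -0.029  0.224] axis [ 0.27 -0.4  -0.87] step 19.4
-- new call base
20 z [ 0.535 -0.015  0.219] axis [ 0.34 -0.35 -0.87] step 19.5
22 z [0.537 0.004 0.216] axis [ 0.4  -0.28 -0.87] step 19.6
24 z [0.534 0.029 0.213] axis [ 0.45 -0.19 -0.87] step 19.7
26 z [0.526 0.058 0.212] axis [ 0.48 -0.09 -0.87] step 19.7
28 z [0.512 0.088 0.212] axis [ 0.49  0.02 -0.87] step 19.8
-- new call base
30 z [0.491 0.119 0.214] axis [ 0.48  0.13 -0.87] step 19.9
2 [-0.11  0.26  0.12] [-0.066 -0.025 -0.173]
4 [-0.19  0.49  0.2 ] [-0.122 -0.058 -0.353]
6 [-0.25  0.7   0.26] [-0.171 -0.095 -0.54 ]
8 [-0.27  0.87  0.31] [-0.212 -0.137 -0.733]
10 [-0.26  1.01  0.34] [-0.246 -0.18  -0.931]
12 [-0.07  0.03  0.07] [-0.035 -0.029 -0.203]
14 [-0.1   0.07  0.11] [-0.069 -0.058 -0.41 ]
16 [-0.08  0.12  0.14] [-0.106 -0.088 -0.618]
18 [-0.02  0.16  0.15] [-0.145 -0.122 -0.827]
20 [0.07 0.18 0.14] [-0.188 -0.16  -1.035]
22 [-0.02  0.13 -0.02] [-0.035 -0.048 -0.209]
24 [-0.01  0.29 -0.07] [-0.066 -0.105 -0.418]
26 [ 0.02  0.47 -0.15] [-0.092 -0.172 -0.625]
28 [ 0.08  0.66 -0.25] [-0.111 -0.251 -0.83 ]
30 [ 0.19  0.84 -0.38] [-0.12  -0.343 -1.031]
```

```bash
P="python3 -m pendant"
$P '[1,-0.06,0.13,0.06,-0.033,-0.012,-0.086, 1,-0.11,0.26,0.12,-0.066,-0.025,-0.173, 1,-0.15,0.38,0.16,-0.094,-0.042,-0.263, 1,-0.19,0.49,0.2,-0.122,-0.058,-0.353, 1,-0.22,0.6,0.23,-0.147,-0.077,-0.446, 1,-0.25,0.7,0.26,-0.171,-0.095,-0.54, 1,-0.26,0.78,0.28,-0.19,-0.116,-0.636, 1,-0.27,0.87,0.31,-0.212,-0.137,-0.733, 1,-0.27,0.94,0.32,-0.229,-0.158,-0.83, 1,-0.26,1,0.34,-0.246,-0.18,-0.931, 1,-0.26,1,0.34,-0.246,-0.18,-0.931, 1,-0.26,1,0.34,-0.246,-0.18,-0.931]'
cat > path.py <<'E'
from fk import *
def path(qg,n):
    q0=r.get_state()['q'];st();p0,T0=fk(q0)
    for j in range(1,n+1):
        p,T=fk(q0+(qg-q0)*j/n);print(j,(T0.inv().apply(p-p0)/.15).round(2),((T0.inv()*T).as_rotvec()/(np.pi/2)).round(3),'pos',p.round(3))
E
python3 -c "
from path import *
path(np.array([0.08,0.58,-0.71,2.42,2.12,0.54,0.91]),10)"
```

```text
clock: 6.7
tool_pos: [0.508, -0.0132, 0.2434]
eef_rot: [0.722, 0.663, -0.131, 0.145]
contact_force: [0.1, -0.1, -0.4]
opening: 1.001
finger_force: 0.0
q [-0.42  0.59  0.18  1.92  0.4   0.79 -0.65] 6.7 pos [ 0.508  -0.0132  0.2434]
1 [-0.08 -0.    0.08] [-0.024 -0.032 -0.206] pos [ 0.505 -0.03   0.236]
2 [-0.12  0.02  0.14] [-0.049 -0.062 -0.415] pos [ 0.508 -0.04   0.23 ]
3 [-0.12  0.06  0.18] [-0.078 -0.091 -0.626] pos [ 0.513 -0.042  0.224]
4 [-0.07  0.09  0.2 ] [-0.113 -0.121 -0.838] pos [ 0.519 -0.036  0.219]
5 [0.02 0.12 0.2 ] [-0.155 -0.157 -1.048] pos [ 0.524 -0.024  0.214]
6 [0.16 0.13 0.18] [-0.205 -0.201 -1.257] pos [ 0.527 -0.004  0.21 ]
7 [0.32 0.11 0.13] [-0.264 -0.259 -1.46 ] pos [0.527 0.022 0.207]
8 [0.5  0.05 0.05] [-0.333 -0.336 -1.657] pos [0.521 0.052 0.207]
9 [ 0.69 -0.04 -0.05] [-0.412 -0.438 -1.843] pos [0.509 0.085 0.209]
10 [ 0.88 -0.18 -0.16] [0.43  0.496 1.729] pos [0.49  0.119 0.214]
```

Tracking works. Continue along the path.

```bash
P="python3 -m pendant"
$P '[1,-0.05,0,0.04,-0.012,-0.016,-0.09, 1,-0.08,0,0.08,-0.022,-0.029,-0.18, 1,-0.1,0.01,0.11,-0.034,-0.044,-0.27, 1,-0.11,0.02,0.13,-0.043,-0.056,-0.36, 1,-0.12,0.03,0.15,-0.054,-0.067,-0.45, 1,-0.12,0.05,0.17,-0.066,-0.079,-0.54, 1,-0.12,0.06,0.18,-0.078,-0.091,-0.626, 1,-0.1,0.07,0.19,-0.094,-0.104,-0.72, 1,-0.07,0.09,0.2,-0.113,-0.121,-0.838, 1,-0.07,0.09,0.2,-0.113,-0.121,-0.838, 1,-0.07,0.09,0.2,-0.113,-0.121,-0.838]'
python3 -c "
from path import *
path(np.array([0.08,0.58,-0.71,2.42,2.12,0.54,0.91]),6)"
```

```text
clock: 7.8
tool_pos: [0.5212, -0.0358, 0.2205]
eef_rot: [0.138, 0.958, -0.201, 0.152]
contact_force: [-0.6, -0.4, -0.4]
opening: 1.003
finger_force: 0.0
q [-0.35  0.58  0.03  2.13  1.01  0.58  0.06] 7.8 pos [ 0.5212 -0.0358  0.2205]
1 [0.04 0.08 0.02] [-0.03  -0.028 -0.217] pos [ 0.518 -0.028  0.21 ]
2 [0.08 0.21 0.01] [-0.064 -0.07  -0.431] pos [ 0.518 -0.01   0.203]
3 [ 0.13  0.36 -0.04] [-0.1   -0.129 -0.64 ] pos [0.516 0.015 0.199]
4 [ 0.2   0.53 -0.13] [-0.133 -0.208 -0.844] pos [0.512 0.046 0.199]
5 [ 0.29  0.71 -0.27] [-0.158 -0.309 -1.039] pos [0.504 0.081 0.204]
6 [ 0.4   0.88 -0.46] [-0.169 -0.434 -1.225] pos [0.49  0.119 0.214]
```

```bash
P="python3 -m pendant"
$P '[1,0.02,0.04,0.01,-0.012,-0.011,-0.088, 1,0.04,0.08,0.02,-0.025,-0.024,-0.18, 1,0.06,0.13,0.02,-0.04,-0.04,-0.27, 1,0.07,0.18,0.01,-0.053,-0.055,-0.36, 1,0.09,0.23,0,-0.068,-0.077,-0.45, 1,0.11,0.29,-0.02,-0.084,-0.1,-0.54, 1,0.13,0.36,-0.04,-0.1,-0.129,-0.64, 1,0.16,0.44,-0.08,-0.116,-0.16,-0.74, 1,0.2,0.53,-0.13,-0.133,-0.208,-0.844, 1,0.2,0.53,-0.13,-0.133,-0.208,-0.844, 1,0.2,0.53,-0.13,-0.133,-0.208,-0.844]'
python3 -c "
from path import *
q=r.get_state()['q'];g,e=ik1(rackp(2,.1,.002),grot(-1),q,.01);print(g.round(2),e)
path(g,4);goto('dir',rackp(2,.1,.002),grot(-1))"
```

```text
clock: 8.9
tool_pos: [0.5152, 0.0479, 0.2]
eef_rot: [-0.524, 0.82, -0.176, 0.152]
contact_force: [0.7, 0.3, 0.5]
opening: 1.0
finger_force: 0.0
[-0.1   0.69 -0.43  2.4   2.48  0.54  0.58] 0.0001868272857682193
q [-0.27  0.56 -0.13  2.33  1.92  0.37  0.47] 8.9 pos [0.5152 0.0479 0.2   ]
1 [-0.09  0.06  0.07] [-0.    -0.027 -0.109] pos [0.516 0.056 0.187]
2 [-0.2   0.13  0.13] [ 0.002 -0.065 -0.213] pos [0.518 0.075 0.176]
3 [-0.35  0.21  0.16] [ 0.009 -0.113 -0.31 ] pos [0.52  0.099 0.167]
4 [-0.52  0.3   0.17] [ 0.022 -0.171 -0.401] pos [0.52  0.127 0.162]
dir [-0.477  0.295  0.172] [ 0.022 -0.171 -0.401]
```

```bash
P="python3 -m pendant"
$P '[1,-0.1,0.06,0.02,0.004,-0.03,-0.07, 1,-0.2,0.13,0.05,0.008,-0.06,-0.15, 1,-0.3,0.2,0.1,0.013,-0.1,-0.24, 1,-0.4,0.25,0.14,0.018,-0.14,-0.32, 1,-0.477,0.295,0.172,0.022,-0.171,-0.401, 1,-0.477,0.295,0.172,0.022,-0.171,-0.401, 1,-0.477,0.295,0.172,0.022,-0.171,-0.401]'
python3 -c "
from go import *
st();goto('m2 .1',rackp(2,.1,.002),grot(-1));goto('m2 .004',rackp(2,.004,.002),grot(-1))
d=r.snapshot('wrist');cv2.imwrite('pics/w2.png',d['img'][:,:,::-1]);np.savez('pics/w2.npz',**d);print(proj(d,rackp(2,.026,.002)),proj(d,rackp(1,.026)))"
```

```text
clock: 9.6
tool_pos: [0.5196, 0.1272, 0.1614]
eef_rot: [0.766, -0.588, 0.157, -0.205]
contact_force: [0.1, 0.9, 0.0]
opening: 0.999
finger_force: 0.0
q [-0.11  0.68 -0.4   2.4   2.53  0.53  0.53] 9.6 pos [0.5196 0.1272 0.1614]
m2 .1 [ 0.001 -0.001 -0.003] [ 0.001 -0.001 -0.001]
m2 .004 [-0.    -0.002  0.637] [ 0.001 -0.001 -0.001]
[[320.57931272 255.64896578]] [[324.4968121  329.70925231]]
```

View pics/w2.png

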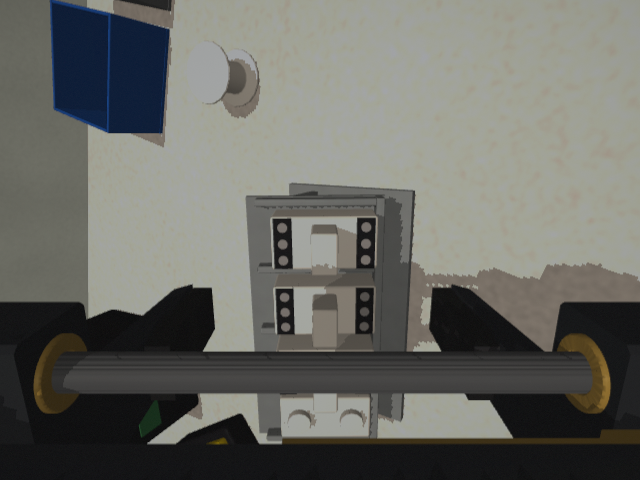

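The wrist view shows module 2 with strips spanning rows 219–268 at columns 282 and 366, and its rib at columns 311–337, centred under the gripper. I'll compare that with the prediction.

```bash
python3 -c "
from go import *
d=dict(np.load('pics/w2.npz'));y=np.cross(n,xs)
for i in(2,1):
  print('strips pred',proj(d,[mods[i][0]+s*xs*.03+t*y*.018 for s in(-1,1) for t in(-1,1)]).round(0).tolist())
  print('ribtop',proj(d,[mods[i][0]+n*.026+s*xs*.008+t*y*.013 for s in(-1,1) for t in(-1,1)]).round(0).tolist(),'base',proj(d,[mods[i][0]+s*xs*.008+t*y*.013 for s in(-1,1) for t in(-1,1)]).round(0).tolist())
print(y)
g=cv2.cvtColor(d['img'],7);m=(g<45).astype(np.uint8);m[:200]=0;m[345:]=0;m[:,:265]=0;m[:,385:]=0
for c in cv2.findContours(cv2.morphologyEx(m,3,np.ones((5,5))),0,2)[0]:
  if cv2.contourArea(c)>200: print(cv2.boundingRect(c))
"
```

```text
strips pred [[371.0, 216.0], [369.0, 270.0], [277.0, 217.0], [278.0, 270.0]]
ribtop [[338.0, 234.0], [337.0, 276.0], [310.0, 234.0], [311.0, 277.0]] base [[336.0, 224.0], [336.0, 263.0], [311.0, 224.0], [312.0, 263.0]]
strips pred [[369.0, 287.0], [367.0, 335.0], [279.0, 287.0], [281.0, 335.0]]
ribtop [[338.0, 310.0], [337.0, 348.0], [311.0, 310.0], [312.0, 349.0]] base [[336.0, 294.0], [336.0, 329.0], [312.0, 294.0], [313.0, 329.0]]
[-2.61403825e-01  9.65229527e-01  1.38777878e-17]
(276, 289, 18, 45)
(356, 288, 18, 47)
(273, 219, 19, 50)
(357, 218, 18, 51)
```

The prediction matches to within 1–2 px. Descend, grip and lift.

```bash
P="python3 -m pendant"
$P '[0.7,0,0,0.2,0,0,0, 0.6,0,0,0.4,0,0,0, 0.5,0,0,0.55,0,0,0, 0.5,0,0,0.63,0,0,0, 0.5,0,0,0.63,0,0,0, 0.1,0,0,0.63,0,0,0, 0.1,0,0,0.63,0,0,0, 0,0,0,0.63,0,0,0, 0,0,0,0.63,0,0,0, 0,0,0,0.63,0,0,0]' 30
$P '[0,0,0,-0.1,0,0,0, 0,0,0,-0.25,0,0,0, 0,0,0,-0.45,0,0,0, 0,0,0,-0.7,0,0,0, 0,0,0,-0.8,0,0,0, 0,0,0,-0.8,0,0,0]'
python3 -c "
from path import *
s=r.get_state();print(s['finger_force'],s['opening'],s['contact_force'])
for k,t in(('c',0),('b',np.pi),('d',np.pi)):
  g,e=ik1(slabp(k,.1),slabrot(k)*R.from_euler('z',t),s['q'],.01);print(k,g.round(2),e)
g,e=ik1(slabp('d',.1),slabrot('d')*R.from_euler('z',np.pi),s['q'],.01)
path(g,8)"
```

```text
clock: 10.65
tool_pos: [0.5642, 0.1403, 0.0799]
eef_rot: [0.768, -0.585, 0.157, -0.205]
contact_force: [-2.2, -1.1, 3.9]
opening: 0.173
finger_force: 30.0
clock: 11.25
tool_pos: [0.5062, 0.1244, 0.1852]
eef_rot: [0.768, -0.585, 0.158, -0.206]
contact_force: [0.6, -0.1, -1.7]
opening: 0.178
finger_force: 30.0
29.999568108469248 0.17842674762438387 [ 0.64790319 -0.14815136 -1.66700192]
c [ 0.8   0.97 -1.12  1.83  1.02  1.05  2.24] 0.0005575067643672532
b [ 0.6   0.89 -0.9   1.8   0.88  0.91  0.7 ] 0.000360239399973991
d [ 0.69  0.8  -0.85  2.01  0.9   0.76  0.68] 0.0003900597697027408
q [-0.11  0.62 -0.39  2.42  2.51  0.48  0.54] 11.25 pos [0.5062 0.1244 0.1852]
1 [ 0.34 -0.08  0.06] [0.005 0.058 0.153] pos [0.533 0.073 0.182]
2 [ 0.68 -0.08  0.1 ] [0.004 0.114 0.306] pos [0.55  0.025 0.177]
3 [ 0.99 -0.01  0.11] [-0.007  0.168  0.461] pos [ 0.554 -0.023  0.171]
4 [1.25 0.12 0.1 ] [-0.026  0.218  0.617] pos [ 0.548 -0.065  0.163]
5 [1.44 0.28 0.07] [-0.055  0.262  0.774] pos [ 0.533 -0.099  0.155]
6 [1.56 0.45 0.02] [-0.096  0.297  0.93 ] pos [ 0.513 -0.123  0.148]
7 [ 1.6   0.6  -0.04] [-0.148  0.322  1.085] pos [ 0.492 -0.135  0.145]
8 [ 1.58  0.69 -0.12] [-0.214  0.332  1.238] pos [ 0.474 -0.137  0.148]
```

Module gripped (opening 15.7 mm, 30 N). Transit to slot D.

```bash
P="python3 -m pendant"
$P '[0,0.17,-0.04,0.03,0.002,0.03,0.077, 0,0.34,-0.08,0.06,0.005,0.058,0.153, 0,0.51,-0.08,0.08,0.005,0.086,0.23, 0,0.68,-0.08,0.08,0.004,0.114,0.306, 0,0.84,-0.05,0.06,0,0.14,0.384, 0,0.99,-0.01,0.05,-0.007,0.168,0.461, 0,0.99,-0.01,0.05,-0.007,0.168,0.461, 0,0.99,-0.01,0.05,-0.007,0.168,0.461]'
python3 -c "
from path import *
s=r.get_state();print(s['finger_force'],s['opening'])
g,e=ik1(slabp('d',.1),slabrot('d')*R.from_euler('z',np.pi),s['q'],.01)
path(g,6);goto('d',slabp('d',.1),slabrot('d')*R.from_euler('z',np.pi))"
```

```text
clock: 12.05
tool_pos: [0.5511, -0.0166, 0.1769]
eef_rot: [-0.487, 0.841, -0.168, 0.166]
contact_force: [1.1, 0.6, -1.0]
opening: 0.181
finger_force: 30.0
29.999718815088272 0.18050482114033492
q [-0.04  0.63 -0.21  2.29  2.14  0.38  0.34] 12.05 pos [ 0.5511 -0.0166  0.1769]
1 [ 0.2  -0.13  0.08] [0.004 0.039 0.129] pos [ 0.555 -0.059  0.17 ]
2 [ 0.42 -0.19  0.15] [-0.005  0.082  0.258] pos [ 0.551 -0.094  0.163]
3 [ 0.63 -0.19  0.18] [-0.03   0.128  0.387] pos [ 0.537 -0.121  0.154]
4 [ 0.8  -0.12  0.17] [-0.071  0.173  0.514] pos [ 0.517 -0.139  0.147]
5 [ 0.9  -0.01  0.13] [-0.132  0.213  0.637] pos [ 0.494 -0.144  0.144]
6 [0.92 0.11 0.04] [-0.211  0.244  0.754] pos [ 0.474 -0.137  0.148]
d [0.966 0.106 0.04 ] [-0.211  0.244  0.754]
```

```bash
P="python3 -m pendant"
$P '[0,0.1,-0.06,0.03,0.002,0.02,0.065, 0,0.21,-0.13,0.06,0.004,0.039,0.129, 0,0.32,-0.16,0.1,0,0.06,0.193, 0,0.43,-0.19,0.13,-0.005,0.082,0.258, 0,0.54,-0.19,0.14,-0.017,0.105,0.323, 0,0.65,-0.19,0.15,-0.03,0.128,0.387, 0,0.83,-0.12,0.14,-0.071,0.173,0.514, 0,0.93,-0.01,0.1,-0.132,0.213,0.637, 0,0.966,0.106,0.04,-0.211,0.244,0.754, 0,0.966,0.106,0.04,-0.211,0.244,0.754, 0,0.966,0.106,0.04,-0.211,0.244,0.754, 0,0.966,0.106,0.04,-0.211,0.244,0.754]'
python3 -c "
from path import *
st();rd=slabrot('d')*R.from_euler('z',np.pi);goto('d.1',slabp('d',.1),rd);goto('d',slabp('d',.004),rd)
s=r.get_state();open('log.txt','a').write(repr([list(map(float,s[k])) for k in('q','tool_pos','eef_rot')])+'\n')
d=r.snapshot('wrist');cv2.imwrite('pics/w3.png',d['img'][:,:,::-1]);np.savez('pics/w3.npz',**d)
for k in 'abcd':print(k,proj(d,[*slot[k],.02]))"
```

```text
clock: 13.25
tool_pos: [0.4741, -0.139, 0.1482]
eef_rot: [0.082, 0.997, 0.001, 0.001]
contact_force: [0.2, 0.0, -2.1]
opening: 0.173
finger_force: 30.0
q [ 0.46  0.7  -0.44  2.03  0.57  0.53  1.02] 13.25 pos [ 0.4741 -0.139   0.1482]
d.1 [0.006 0.015 0.001] [ 0.001  0.001 -0.004]
d [0.007 0.014 0.641] [ 0.001  0.001 -0.004]
a [[406.03160723 252.54557609]]
b [[379.99088004 325.91205536]]
c [[303.01667119 306.06095067]]
d [[325.17238845 230.40045742]]
```

View pics/w3.png

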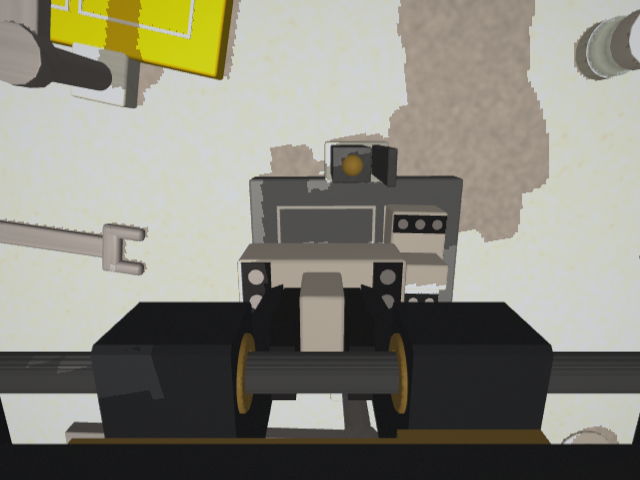

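The held module's front face covers rows 244–262, columns 240–404. Outline D shows above it at columns 278–375. Next I'll check the grip offset against the prediction.

```bash
python3 -c "
from path import *
d=dict(np.load('pics/w3.npz'));s=r.get_state();R0=R.from_quat(s['eef_rot'])
f=lambda x,y,z:proj(d,s['tool_pos']+R0.apply([x,y,z])).round(1)[0].tolist()
for dz in(.004,.006): print('top edge',f(.018,-.035,dz),f(.018,.035,dz),'bottom',f(.018,-.035,dz+.028),f(.018,.035,dz+.028),'rib top',f(.013,-.008,dz-.026),f(.013,.008,dz-.026))
B=Rz(yaw);print('outline d far edge',proj(d,[[*(ctr+B@[-.056,-.056]),.02],[*(ctr+B@[-.056,.014]),.02]]))
g=cv2.cvtColor(d['img'],7);print(g[236:270,300].tolist(),g[200:216,320].tolist(),g[250,232:250].tolist(),g[250,396:412].tolist())
"
```

```text
top edge [237.8, 261.0] [412.2, 260.3] bottom [250.0, 242.4] [398.8, 241.8] rib top [302.3, 298.5] [349.2, 298.3]
top edge [238.8, 259.5] [411.1, 258.7] bottom [250.7, 241.3] [398.0, 240.7] rib top [302.6, 296.2] [348.8, 296.0]
outline d far edge [[275.54916407 205.93417116]
 [374.63438116 205.35809862]]
[79, 79, 80, 79, 78, 80, 82, 92, 98, 99, 99, 99, 99, 99, 100, 99, 99, 100, 100, 100, 100, 101, 103, 118, 138, 149, 154, 158, 162, 163, 163, 163, 163, 163] [80, 79, 78, 80, 79, 94, 139, 158, 138, 98, 80, 80, 79, 79, 79, 78] [209, 209, 210, 210, 210, 209, 210, 210, 210, 210, 210, 210, 196, 122, 101, 99, 99, 99] [100, 98, 111, 152, 164, 164, 164, 164, 164, 164, 164, 164, 164, 163, 164, 163]
```

```bash
P="python3 -m pendant"
$P '[0,0.005,0.02,0.15,0,0,-0.004, 0,0.008,0.02,0.3,0,0,-0.004, 0,0.008,0.02,0.45,0,0,-0.004, 0,0.008,0.02,0.55,0,0,-0.004, 0,0.008,0.02,0.6,0,0,-0.004, 0,0.008,0.02,0.61,0,0,-0.004, 0,0.008,0.02,0.615,0,0,-0.004, 0,0.008,0.02,0.62,0,0,-0.004, 0,0.008,0.02,0.62,0,0,-0.004]'
$P '[0,0,0,0.007,0,0,0, 0,0,0,0.013,0,0,0, 0,0,0,0.013,0,0,0]'
```

```text
clock: 14.2
tool_pos: [0.4728, -0.134, 0.0562]
eef_rot: [0.077, 0.997, -0.0, 0.001]
contact_force: [-0.3, -0.3, -0.2]
opening: 0.178
finger_force: 30.0
clock: 14.5
tool_pos: [0.4727, -0.1342, 0.054]
eef_rot: [0.077, 0.997, -0.0, 0.001]
contact_force: [0.5, -0.6, 1.9]
opening: 0.181
finger_force: 30.0
```

```bash
P="python3 -m pendant"
$P '[0,0,-0.01,0.005,0,0,0, 0,0,-0.01,0.008,0,0,0, 0.2,0,-0.01,0.008,0,0,0, 0.3,0,-0.01,0.008,0,0,0, 0.38,0,-0.01,0.008,0,0,0, 0.38,0,-0.01,0.008,0,0,0]'
$P '[0.38,0,0,-0.1,0,0,0, 0.38,0,0,-0.3,0,0,0, 0.38,0,0,-0.6,0,0,0, 0.38,0,0,-0.8,0,0,0, 0.38,0,0,-0.8,0,0,0]'
python3 -c "
from path import *
s=r.get_state()
d=r.snapshot('wrist');cv2.imwrite('pics/w4.png',d['img'][:,:,::-1]);np.savez('pics/w4.npz',**d)
g=cv2.cvtColor(d['img'],7);print('d pred strips',proj(d,[[*(ctr+Rz(yaw)@[-.038,-.021+t]),.048] for t in(-.03,.03)]))
m=(g<45).astype(np.uint8)
n_,l,stt,c=cv2.connectedComponentsWithStats(cv2.morphologyEx(m,3,np.ones((3,3))))
print([(stt[i].tolist()) for i in range(1,n_) if 60<stt[i][4]<3000])
g,e=ik1(rackp(1,.12,.002),grot(-1),s['q'],.01)
path(g,8);goto('m1',rackp(1,.12,.002),grot(-1))"
```

```text
clock: 15.1
tool_pos: [0.4721, -0.1356, 0.0523]
eef_rot: [0.077, 0.997, -0.0, 0.0]
contact_force: [-0.0, 1.7, -0.4]
opening: 0.381
finger_force: 0.0
clock: 15.6
tool_pos: [0.4744, -0.1358, 0.1757]
eef_rot: [0.077, 0.997, -0.0, 0.004]
contact_force: [0.7, -0.6, -0.1]
opening: 0.379
finger_force: 0.0
d pred strips [[279.14375545 229.61387168]
 [362.80504923 229.90897033]]
[[364, 144, 13, 35, 337], [278, 205, 17, 45, 438], [354, 205, 16, 45, 466], [383, 207, 48, 17, 498], [201, 359, 81, 1, 81], [285, 359, 159, 2, 166]]
q [ 0.49  0.66 -0.49  2.02  0.54  0.59  1.05] 15.65 pos [ 0.4732 -0.1359  0.1739]
1 [0.1  0.15 0.06] [ 0.037  0.013 -0.163] pos [ 0.462 -0.111  0.164]
2 [0.15 0.3  0.11] [ 0.074  0.013 -0.326] pos [ 0.458 -0.088  0.157]
3 [0.15 0.47 0.14] [ 0.109 -0.002 -0.488] pos [ 0.461 -0.064  0.153]
4 [0.13 0.67 0.15] [ 0.141 -0.033 -0.648] pos [ 0.47  -0.034  0.151]
5 [0.09 0.93 0.15] [ 0.168 -0.08  -0.804] pos [0.482 0.003 0.152]
6 [0.06 1.25 0.12] [ 0.191 -0.144 -0.956] pos [0.493 0.05  0.156]
7 [0.08 1.62 0.06] [ 0.206 -0.227 -1.1  ] pos [0.499 0.106 0.165]
8 [ 0.16  2.04 -0.04] [ 0.211 -0.329 -1.234] pos [0.497 0.171 0.179]
m1 [ 0.158  2.044 -0.036] [ 0.212 -0.329 -1.234]
```

D is placed within 2 mm: strip centres (286,227) and (362,227) against predicted (279,230) and (363,230). Now module 1.

```bash
P="python3 -m pendant"
$P '[0.5,0.05,0.08,0,0.018,0.006,-0.08, 0.5,0.1,0.15,0,0.037,0.013,-0.163, 0.5,0.13,0.22,0,0.055,0.013,-0.245, 0.5,0.15,0.3,0,0.074,0.013,-0.326, 0.5,0.15,0.38,0,0.092,0.005,-0.41, 0.5,0.15,0.47,0,0.109,-0.002,-0.488, 0.5,0.14,0.57,0,0.125,-0.017,-0.57, 0.5,0.13,0.67,0.03,0.141,-0.033,-0.648, 0.5,0.1,0.8,0.05,0.155,-0.055,-0.73, 0.5,0.09,0.93,0.05,0.168,-0.08,-0.804, 0.5,0.09,0.93,0.05,0.168,-0.08,-0.804]'
python3 -c "
from path import *
s=r.get_state();open('log.txt','a').write(repr([list(map(float,s[k])) for k in('q','tool_pos','eef_rot')])+'\n')
g,e=ik1(rackp(1,.1,.002),grot(-1),s['q'],.01)
path(g,4);goto('m1',rackp(1,.1,.002),grot(-1))"
```

```text
clock: 16.75
tool_pos: [0.4787, 0.0069, 0.1635]
eef_rot: [-0.528, 0.839, -0.126, 0.048]
contact_force: [0.5, -0.0, 1.1]
opening: 0.5
finger_force: 0.0
q [ 0.05  0.63 -0.47  2.26  1.32  0.51  1.13] 16.75 pos [0.4787 0.0069 0.1635]
1 [-0.18  0.06  0.03] [ 0.031 -0.02  -0.118] pos [0.484 0.033 0.155]
2 [-0.42  0.11  0.03] [ 0.071 -0.061 -0.228] pos [0.493 0.069 0.152]
3 [-0.73  0.18 -0.02] [ 0.118 -0.122 -0.327] pos [0.502 0.116 0.153]
4 [-1.08  0.29 -0.13] [ 0.169 -0.205 -0.411] pos [0.507 0.173 0.162]
m1 [-1.077  0.296 -0.126] [ 0.169 -0.205 -0.411]
```

```bash
P="python3 -m pendant"
$P '[0.6,-0.18,0.06,0,0.031,-0.02,-0.118, 0.6,-0.3,0.08,0,0.05,-0.04,-0.17, 0.6,-0.42,0.11,-0.05,0.071,-0.061,-0.228, 0.6,-0.58,0.15,-0.06,0.095,-0.09,-0.28, 0.6,-0.73,0.18,-0.08,0.118,-0.122,-0.327, 0.6,-0.87,0.24,-0.1,0.143,-0.163,-0.37, 0.6,-1,0.29,-0.126,0.169,-0.205,-0.411, 0.6,-1,0.29,-0.126,0.169,-0.205,-0.411, 0.6,-1,0.29,-0.126,0.169,-0.205,-0.411]'
python3 -c "
from go import *
st();goto('m1 .1',rackp(1,.1,.002),grot(-1));goto('m1 .004',rackp(1,.004,.002),grot(-1))"
```

```text
clock: 17.65
tool_pos: [0.5049, 0.1577, 0.1629]
eef_rot: [0.764, -0.591, 0.16, -0.203]
contact_force: [0.1, 0.1, -0.4]
opening: 0.603
finger_force: 0.0
q [-0.02  0.74 -0.71  2.41  2.19  0.71  0.78] 17.65 pos [0.5049 0.1577 0.1629]
m1 .1 [-0.097 -0.029  0.025] [ 0.    -0.006 -0.006]
m1 .004 [-0.103 -0.029  0.665] [ 0.    -0.006 -0.006]
```

```bash
P="python3 -m pendant"
$P '[0.5,-0.1,-0.029,0.05,0,-0.006,-0.006, 0.5,-0.1,-0.029,0.1,0,-0.006,-0.006, 0.5,-0.1,-0.029,0.3,0,-0.006,-0.006, 0.5,-0.1,-0.029,0.5,0,-0.006,-0.006, 0.5,-0.1,-0.029,0.6,0,-0.006,-0.006, 0.5,-0.1,-0.029,0.65,0,-0.006,-0.006, 0.5,-0.1,-0.029,0.65,0,-0.006,-0.006, 0.1,-0.1,-0.029,0.65,0,-0.006,-0.006, 0.1,-0.1,-0.029,0.65,0,-0.006,-0.006, 0,-0.1,-0.029,0.65,0,-0.006,-0.006, 0,-0.1,-0.029,0.65,0,-0.006,-0.006, 0,-0.1,-0.029,0.65,0,-0.006,-0.006]' 30
python3 -c "
from go import *
goto('.004',rackp(1,.004,.002),grot(-1))"
$P '[0,0,0,-0.1,0,0,0, 0,0,0,-0.25,0,0,0, 0,0,0,-0.45,0,0,0, 0,0,0,-0.7,0,0,0, 0,0,0,-0.8,0,0,0, 0,0,0,-0.8,0,0,0]'
python3 -c "
from path import *
s=r.get_state();g,e=ik1(slabp('c',.1),slabrot('c'),s['q'],.01);path(g,8)
goto('c',slabp('c',.1),slabrot('c'))"
```

```text
clock: 18.85
tool_pos: [0.5513, 0.1874, 0.0821]
eef_rot: [0.769, -0.585, 0.157, -0.207]
contact_force: [-4.4, -1.9, 4.4]
opening: 0.176
finger_force: 30.0
.004 [0.014 0.004 0.024] [-0.001  0.003  0.003]
clock: 19.45
tool_pos: [0.494, 0.1714, 0.1875]
eef_rot: [0.768, -0.584, 0.158, -0.208]
contact_force: [-0.5, -0.0, -1.9]
opening: 0.18
finger_force: 30.0
q [-0.04  0.67 -0.72  2.41  2.13  0.66  0.81] 19.45 pos [0.494  0.1714 0.1875]
1 [ 0.34 -0.12  0.11] [-0.004  0.054  0.029] pos [0.531 0.128 0.182]
2 [ 0.7  -0.18  0.19] [-0.025  0.104  0.06 ] pos [0.557 0.08  0.176]
3 [ 1.05 -0.16  0.23] [-0.061  0.145  0.092] pos [0.573 0.03  0.169]
4 [ 1.37 -0.09  0.25] [-0.109  0.172  0.126] pos [ 0.578 -0.02   0.161]
5 [1.65 0.03 0.24] [-0.167  0.181  0.162] pos [ 0.574 -0.065  0.154]
6 [1.89 0.18 0.2 ] [-0.227  0.168  0.198] pos [ 0.562 -0.104  0.148]
7 [2.07 0.32 0.13] [-0.284  0.132  0.233] pos [ 0.547 -0.137  0.146]
8 [2.2  0.45 0.04] [-0.332  0.073  0.267] pos [ 0.529 -0.163  0.148]
c [2.209 0.453 0.04 ] [-0.332  0.073  0.267]
```

```bash
P="python3 -m pendant"
$P '[0,0.17,-0.06,0.05,-0.002,0.027,0.015, 0,0.34,-0.12,0.08,-0.004,0.054,0.029, 0,0.52,-0.15,0.1,-0.015,0.08,0.045, 0,0.7,-0.18,0.12,-0.025,0.104,0.06, 0,0.88,-0.17,0.13,-0.043,0.125,0.076, 0,1,-0.16,0.13,-0.061,0.145,0.092, 0,1,-0.16,0.13,-0.061,0.145,0.092]'
python3 -c "
from path import *
s=r.get_state();g,e=ik1(slabp('c',.12),slabrot('c'),s['q'],.01);path(g,5)
goto('c',slabp('c',.12),slabrot('c'))"
```

```text
clock: 20.15
tool_pos: [0.5651, 0.0327, 0.1799]
eef_rot: [0.709, -0.666, 0.201, -0.113]
contact_force: [0.8, 0.7, -2.1]
opening: 0.181
finger_force: 30.0
q [-0.02  0.65 -0.39  2.22  1.81  0.47  1.18] 20.15 pos [0.5651 0.0327 0.1799]
1 [ 0.35 -0.06  0.13] [-0.028  0.041  0.029] pos [ 0.583 -0.02   0.173]
2 [ 0.67 -0.02  0.21] [-0.081  0.066  0.059] pos [ 0.584 -0.071  0.166]
3 [0.95 0.09 0.24] [-0.151  0.062  0.088] pos [ 0.572 -0.114  0.16 ]
4 [1.15 0.23 0.21] [-0.226  0.022  0.115] pos [ 0.552 -0.145  0.159]
5 [1.27 0.36 0.11] [-0.291 -0.058  0.138] pos [ 0.529 -0.163  0.168]
c [1.273 0.362 0.108] [-0.291 -0.058  0.138]
```

```bash
P="python3 -m pendant"
$P '[0,0.17,-0.03,0.05,-0.014,0.02,0.015, 0,0.35,-0.05,0.1,-0.028,0.041,0.029, 0,0.51,-0.04,0.13,-0.055,0.054,0.044, 0,0.67,-0.02,0.15,-0.081,0.066,0.059, 0,0.81,0.04,0.15,-0.116,0.064,0.074, 0,0.94,0.09,0.14,-0.151,0.062,0.088, 0,1,0.16,0.12,-0.19,0.042,0.1, 0,1,0.23,0.11,-0.226,0.022,0.115, 0,1,0.3,0.1,-0.26,-0.02,0.127, 0,1,0.36,0.1,-0.291,-0.058,0.138, 0,1,0.36,0.1,-0.291,-0.058,0.138, 0,1,0.36,0.1,-0.291,-0.058,0.138]'
python3 -c "
from path import *
st();goto('c.1',slabp('c',.1),slabrot('c'));goto('c',slabp('c',.0076),slabrot('c'))"
```

```text
clock: 21.35
tool_pos: [0.5266, -0.1197, 0.1633]
eef_rot: [-0.651, 0.759, 0.001, 0.0]
contact_force: [-0.3, 0.2, -1.6]
opening: 0.183
finger_force: 30.0
q [ 0.49  0.74 -0.59  1.88  0.62  0.71  2.52] 21.35 pos [ 0.5266 -0.1197  0.1633]
c.1 [ 0.281 -0.061  0.101] [0.001 0.001 0.003]
c [ 0.283 -0.061  0.717] [0.001 0.001 0.003]
```

```bash
P="python3 -m pendant"
$P '[0,0.15,-0.03,0,0,0,0.003, 0,0.283,-0.061,0,0,0,0.003, 0,0.283,-0.061,0.1,0,0,0.003, 0,0.283,-0.061,0.1,0,0,0.003, 0,0.283,-0.061,0.1,0,0,0.003]'
cat > held.py <<'E'
from path import *
def held(k,rot,dz,name):
    st();goto(k,slabp(k,dz),rot)
    d=r.snapshot('wrist');np.savez(f'pics/{name}.npz',**d);cv2.imwrite(f'pics/{name}.png',d['img'][:,:,::-1]);s=r.get_state();R0=R.from_quat(s['eef_rot'])
    f=lambda x,y,z:proj(d,s['tool_pos']+R0.apply([x,y,z])).round(1)[0].tolist()
    print('pred top edge',f(.018,-.035,dz),f(.018,.035,dz),'bottom',f(.018,-.035,dz+.028),f(.018,.035,dz+.028))
    g=cv2.cvtColor(d['img'],7)
    for c in(270,360,380): print(c,np.round(g[225:275,c]).tolist())
    print('row250',g[250,230:256].tolist(),g[250,388:420].tolist())
E
python3 -c "
from held import *
held('c',slabrot('c'),.0076,'w5')"
```

```text
clock: 21.85
tool_pos: [0.5294, -0.1614, 0.1491]
eef_rot: [-0.65, 0.76, 0.001, 0.001]
contact_force: [-0.2, -0.7, -0.8]
opening: 0.177
finger_force: 30.0
q [ 0.56  0.78 -0.6   1.85  0.65  0.71  2.57] 21.85 pos [ 0.5294 -0.1614  0.1491]
c [ 0.011 -0.     0.624] [0.001 0.002 0.002]
pred top edge [235.9, 262.0] [406.6, 262.1] bottom [248.2, 243.6] [394.3, 243.6]
270 [112, 112, 111, 112, 111, 111, 112, 112, 110, 112, 112, 112, 112, 111, 112, 107, 105, 107, 107, 107, 107, 107, 107, 108, 108, 109, 110, 110, 109, 110, 119, 148, 181, 151, 75, 34, 36, 35, 29, 24, 24, 24, 24, 25, 24, 25, 25, 23, 25, 22]
360 [109, 110, 109, 109, 110, 110, 110, 109, 110, 109, 109, 90, 72, 74, 73, 94, 106, 106, 107, 108, 108, 108, 109, 109, 110, 110, 110, 111, 112, 112, 118, 147, 180, 193, 195, 195, 196, 195, 195, 196, 195, 195, 196, 195, 195, 195, 196, 195, 195, 195]
380 [192, 193, 194, 194, 194, 193, 193, 194, 195, 194, 194, 169, 147, 145, 145, 124, 106, 106, 108, 107, 108, 109, 109, 110, 110, 110, 110, 112, 112, 112, 119, 144, 179, 150, 74, 33, 33, 32, 35, 33, 32, 28, 24, 26, 29, 48, 74, 91, 95, 94]
row250 [122, 122, 122, 116, 112, 100, 99, 100, 100, 99, 99, 97, 98, 99, 108, 108, 109, 108, 108, 108, 109, 108, 109, 109, 108, 109] [111, 111, 110, 111, 111, 111, 111, 111, 111, 111, 109, 101, 135, 151, 152, 151, 151, 151, 192, 195, 195, 195, 195, 195, 195, 195, 195, 195, 195, 195, 195, 195]
```

```bash
P="python3 -m pendant"
$P '[0,-0.005,0,0.15,0,0,0, 0,-0.005,0,0.3,0,0,0, 0,-0.005,0,0.45,0,0,0, 0,-0.005,0,0.55,0,0,0, 0,-0.005,0,0.59,0,0,0, 0,-0.005,0,0.605,0,0,0, 0,-0.005,0,0.612,0,0,0, 0,-0.005,0,0.612,0,0,0]'
$P '[0,0,0,0.006,0,0,0, 0,0,0,0.012,0,0,0, 0,0,0,0.012,0,0,0]'
```

```text
clock: 22.7
tool_pos: [0.53, -0.1623, 0.0579]
eef_rot: [-0.649, 0.761, 0.001, 0.001]
contact_force: [-0.3, -0.9, -1.6]
opening: 0.176
finger_force: 30.0
clock: 23.0
tool_pos: [0.5297, -0.1624, 0.0558]
eef_rot: [-0.649, 0.761, 0.001, 0.001]
contact_force: [0.0, 0.8, 0.9]
opening: 0.18
finger_force: 30.0
```

```bash
P="python3 -m pendant"
$P '[0,0,0,0.006,0,0,0, 0,0,0,0.01,0,0,0, 0.2,0,0,0.01,0,0,0, 0.3,0,0,0.01,0,0,0, 0.38,0,0,0.01,0,0,0, 0.38,0,0,0.01,0,0,0]'
$P '[0.38,0,0,-0.1,0,0,0, 0.38,0,0,-0.3,0,0,0, 0.38,0,0,-0.6,0,0,0, 0.38,0,0,-0.85,0,0,0, 0.38,0,0,-0.85,0,0,0]'
python3 -c "
from path import *
s=r.get_state();open('log.txt','a').write(repr([list(map(float,s[k])) for k in('q','tool_pos','eef_rot')])+'\n')
d=r.snapshot('wrist');np.savez('pics/w6.npz',**d);cv2.imwrite('pics/w6.png',d['img'][:,:,::-1])
g=cv2.cvtColor(d['img'],7);print('c pred strips',proj(d,[[*(ctr+Rz(yaw)@[.021+t,-.038]),.048] for t in(-.03,.03)]))
n_,l,stt,c=cv2.connectedComponentsWithStats(cv2.morphologyEx((g<45).astype(np.uint8),3,np.ones((3,3))))
print([(stt[i].tolist()) for i in range(1,n_) if 60<stt[i][4]<3000])
g,e=ik1(rackp(0,.12,.002),grot(-1),s['q'],.01)
path(g,8);goto('m0',rackp(0,.12,.002),grot(-1))"
```

```text
clock: 23.6
tool_pos: [0.5293, -0.1623, 0.0537]
eef_rot: [-0.649, 0.761, 0.001, 0.001]
contact_force: [0.3, 1.2, 0.2]
opening: 0.383
finger_force: 0.0
clock: 24.1
tool_pos: [0.5326, -0.1626, 0.1858]
eef_rot: [-0.649, 0.761, -0.002, 0.004]
contact_force: [0.1, -0.1, -0.6]
opening: 0.376
finger_force: 0.0
c pred strips [[368.38084876 228.34420287]
 [287.60624418 228.2424018 ]]
[[0, 0, 22, 9, 105], [185, 12, 46, 46, 1043], [284, 205, 15, 43, 393], [356, 205, 16, 43, 401], [388, 211, 46, 14, 389], [340, 302, 16, 39, 375]]
q [ 0.6   0.74 -0.66  1.82  0.62  0.79  2.6 ] 24.15 pos [ 0.531  -0.1629  0.1835]
1 [-0.26  0.15  0.09] [-0.017  0.04  -0.039] pos [ 0.515 -0.12   0.169]
2 [-0.5   0.26  0.16] [-0.009  0.079 -0.078] pos [ 0.504 -0.082  0.159]
3 [-0.74  0.33  0.2 ] [ 0.02   0.11  -0.118] pos [ 0.499 -0.045  0.153]
4 [-1.    0.38  0.22] [ 0.069  0.124 -0.156] pos [ 0.499 -0.006  0.15 ]
5 [-1.3   0.41  0.22] [ 0.131  0.117 -0.191] pos [0.5   0.04  0.151]
6 [-1.65  0.46  0.19] [ 0.201  0.083 -0.221] pos [0.501 0.092 0.155]
7 [-2.03  0.55  0.13] [ 0.268  0.021 -0.246] pos [0.497 0.152 0.164]
8 [-2.45  0.71  0.03] [ 0.325 -0.069 -0.264] pos [0.484 0.217 0.179]
m0 [-2.448  0.71   0.033] [ 0.325 -0.07  -0.264]
```

C is placed within about 1 mm. Now module 0.

```bash
P="python3 -m pendant"
$P '[0.5,-0.26,0.15,0,-0.017,0.04,-0.039, 0.5,-0.5,0.26,0.05,-0.009,0.079,-0.078, 0.5,-0.74,0.33,0.08,0.02,0.11,-0.118, 0.5,-0.87,0.36,0.1,0.045,0.118,-0.137, 0.5,-1,0.38,0.1,0.069,0.124,-0.156, 0.5,-1,0.38,0.1,0.069,0.124,-0.156, 0.5,-1,0.38,0.1,0.069,0.124,-0.156]'
python3 -c "
from path import *
s=r.get_state();g,e=ik1(rackp(0,.12,.002),grot(-1),s['q'],.01)
path(g,5);goto('m0',rackp(0,.12,.002),grot(-1))"
```

```text
clock: 24.85
tool_pos: [0.4963, -0.006, 0.166]
eef_rot: [0.733, -0.671, 0.102, 0.039]
contact_force: [-0.6, -1.1, -0.6]
opening: 0.498
finger_force: 0.0
q [ 0.08  0.66 -0.48  2.1   0.96  0.63  2.08] 24.85 pos [ 0.4963 -0.006   0.166 ]
1 [-0.19  0.04  0.01] [ 0.027  0.016 -0.03 ] pos [0.487 0.022 0.158]
2 [-0.42  0.03 -0.01] [ 0.078  0.015 -0.055] pos [0.486 0.056 0.154]
3 [-0.7  -0.01 -0.07] [ 0.145 -0.011 -0.071] pos [0.489 0.099 0.155]
4 [-1.04 -0.06 -0.19] [ 0.22  -0.069 -0.078] pos [0.49  0.153 0.163]
5 [-1.44 -0.07 -0.38] [ 0.291 -0.16  -0.074] pos [0.484 0.217 0.179]
m0 [-1.437 -0.069 -0.382] [ 0.292 -0.16  -0.074]
```

```bash
P="python3 -m pendant"
$P '[0.55,-0.1,0.02,0,0.014,0.008,-0.015, 0.55,-0.19,0.04,-0.03,0.027,0.016,-0.03, 0.55,-0.3,0.04,-0.05,0.052,0.016,-0.043, 0.55,-0.42,0.03,-0.07,0.078,0.015,-0.055, 0.55,-0.56,0.01,-0.1,0.111,0.002,-0.063, 0.55,-0.7,-0.01,-0.14,0.145,-0.011,-0.071, 0.55,-0.85,-0.035,-0.2,0.182,-0.04,-0.075, 0.55,-1,-0.06,-0.26,0.22,-0.069,-0.078, 0.55,-1,-0.06,-0.3,0.255,-0.115,-0.076, 0.55,-1,-0.069,-0.34,0.292,-0.16,-0.074, 0.55,-1,-0.069,-0.34,0.292,-0.16,-0.074, 0.55,-1,-0.069,-0.34,0.292,-0.16,-0.074]'
python3 -c "
from go import *
st();goto('m0 .1',rackp(0,.1,.002),grot(-1));goto('m0 .004',rackp(0,.004,.002),grot(-1))"
```

```text
clock: 26.05
tool_pos: [0.4914, 0.1496, 0.1865]
eef_rot: [0.765, -0.589, 0.159, -0.205]
contact_force: [0.3, 0.3, -0.3]
opening: 0.548
finger_force: 0.0
q [-0.03  0.65 -0.66  2.44  2.21  0.63  0.75] 26.05 pos [0.4914 0.1496 0.1865]
m0 .1 [-0.445 -0.034  0.21 ] [-0.001 -0.003 -0.003]
m0 .004 [-0.447 -0.033  0.85 ] [-0.001 -0.003 -0.003]
```

```bash
P="python3 -m pendant"
$P '[0.5,-0.25,-0.02,0.1,0,-0.003,-0.003, 0.5,-0.447,-0.033,0.2,0,-0.003,-0.003, 0.5,-0.447,-0.033,0.35,0,-0.003,-0.003, 0.5,-0.447,-0.033,0.45,0,-0.003,-0.003, 0.5,-0.447,-0.033,0.45,0,-0.003,-0.003]'
python3 -c "
from go import *
goto('m0 .004',rackp(0,.004,.002),grot(-1))"
```

```text
clock: 26.55
tool_pos: [0.511, 0.2273, 0.1297]
eef_rot: [0.768, -0.585, 0.157, -0.207]
contact_force: [-0.2, 0.2, 0.4]
opening: 0.502
finger_force: 0.0
m0 .004 [0.023 0.001 0.393] [-0.001  0.002  0.002]
```

```bash
P="python3 -m pendant"
$P '[0.5,0.02,0,0.1,0,0.002,0.002, 0.5,0.02,0,0.25,0,0.002,0.002, 0.5,0.02,0,0.36,0,0.002,0.002, 0.5,0.02,0,0.39,0,0.002,0.002, 0.5,0.02,0,0.39,0,0.002,0.002, 0.1,0.02,0,0.39,0,0.002,0.002, 0.1,0.02,0,0.39,0,0.002,0.002, 0,0.02,0,0.39,0,0.002,0.002, 0,0.02,0,0.39,0,0.002,0.002, 0,0.02,0,0.39,0,0.002,0.002]' 30
python3 -c "
from go import *
goto('.004',rackp(0,.004,.002),grot(-1))"
$P '[0,0,0,-0.1,0,0,0, 0,0,0,-0.25,0,0,0, 0,0,0,-0.45,0,0,0, 0,0,0,-0.7,0,0,0, 0,0,0,-0.8,0,0,0, 0,0,0,-0.8,0,0,0]'
python3 -c "
from path import *
s=r.get_state();rb=slabrot('b')*R.from_euler('z',np.pi);g,e=ik1(slabp('b',.12),rb,s['q'],.01);path(g,9)
goto('b',slabp('b',.12),rb)"
```

```text
clock: 27.55
tool_pos: [0.5384, 0.2315, 0.081]
eef_rot: [0.767, -0.586, 0.157, -0.207]
contact_force: [-3.3, -0.9, 4.4]
opening: 0.178
finger_force: 30.0
.004 [ 0.002 -0.003  0.02 ] [-0.002  0.001  0.001]
clock: 28.15
tool_pos: [0.4805, 0.2157, 0.1862]
eef_rot: [0.767, -0.586, 0.158, -0.208]
contact_force: [0.1, -0.2, -1.4]
opening: 0.175
finger_force: 30.0
q [-0.2   0.66 -0.66  2.4   2.08  0.67  0.73] 28.15 pos [0.4805 0.2157 0.1862]
1 [ 0.32 -0.13  0.09] [-0.003  0.056  0.136] pos [0.516 0.175 0.184]
2 [ 0.64 -0.2   0.15] [-0.011  0.11   0.272] pos [0.542 0.132 0.181]
3 [ 0.96 -0.21  0.19] [-0.023  0.16   0.409] pos [0.56  0.087 0.177]
4 [ 1.26 -0.19  0.21] [-0.041  0.207  0.547] pos [0.569 0.044 0.173]
5 [ 1.52 -0.13  0.21] [-0.064  0.249  0.685] pos [0.573 0.004 0.168]
6 [ 1.75 -0.05  0.19] [-0.093  0.284  0.824] pos [ 0.571 -0.032  0.165]
7 [1.93 0.03 0.16] [-0.127  0.311  0.962] pos [ 0.566 -0.062  0.163]
8 [2.08 0.09 0.12] [-0.168  0.329  1.1  ] pos [ 0.56  -0.087  0.164]
9 [2.21 0.14 0.06] [-0.216  0.335  1.236] pos [ 0.555 -0.107  0.168]
b [2.208 0.137 0.059] [-0.216  0.335  1.237]
```

```bash
P="python3 -m pendant"
$P '[0,0.16,-0.06,0.04,-0.002,0.028,0.068, 0,0.32,-0.13,0.06,-0.003,0.056,0.136, 0,0.48,-0.17,0.08,-0.007,0.083,0.204, 0,0.64,-0.2,0.1,-0.011,0.11,0.272, 0,0.8,-0.21,0.11,-0.017,0.135,0.34, 0,0.98,-0.21,0.12,-0.023,0.16,0.409, 0,0.98,-0.21,0.12,-0.023,0.16,0.409, 0,0.98,-0.21,0.12,-0.023,0.16,0.409]'
python3 -c "
from path import *
s=r.get_state();rb=slabrot('b')*R.from_euler('z',np.pi);g,e=ik1(slabp('b',.12),rb,s['q'],.01);path(g,6)
goto('b',slabp('b',.12),rb)"
```

```text
clock: 28.95
tool_pos: [0.5546, 0.0832, 0.1835]
eef_rot: [-0.522, 0.821, -0.167, 0.158]
contact_force: [-0.3, 0.2, -2.1]
opening: 0.183
finger_force: 30.0
q [-0.07  0.65 -0.49  2.21  1.69  0.57  0.69] 28.95 pos [0.5546 0.0832 0.1835]
1 [ 0.22 -0.18  0.1 ] [-0.009  0.048  0.137] pos [0.569 0.04  0.179]
2 [ 0.46 -0.31  0.18] [-0.028  0.095  0.274] pos [ 0.575 -0.001  0.174]
3 [ 0.69 -0.39  0.23] [-0.057  0.139  0.41 ] pos [ 0.574 -0.038  0.169]
4 [ 0.89 -0.43  0.26] [-0.097  0.179  0.544] pos [ 0.569 -0.068  0.165]
5 [ 1.05 -0.45  0.26] [-0.149  0.212  0.676] pos [ 0.562 -0.091  0.164]
6 [ 1.16 -0.47  0.23] [-0.212  0.235  0.806] pos [ 0.555 -0.107  0.168]
b [ 1.163 -0.465  0.233] [-0.212  0.235  0.806]
```

```bash
P="python3 -m pendant"
$P '[0,0.11,-0.09,0.04,-0.004,0.024,0.068, 0,0.22,-0.18,0.08,-0.009,0.048,0.137, 0,0.34,-0.25,0.12,-0.018,0.071,0.205, 0,0.46,-0.31,0.15,-0.028,0.095,0.274, 0,0.58,-0.35,0.18,-0.042,0.117,0.342, 0,0.69,-0.39,0.2,-0.057,0.139,0.41, 0,0.79,-0.41,0.21,-0.077,0.16,0.477, 0,0.89,-0.43,0.22,-0.097,0.179,0.544, 0,0.96,-0.45,0.22,-0.149,0.212,0.676, 0,1,-0.465,0.23,-0.212,0.235,0.806, 0,1,-0.465,0.23,-0.212,0.235,0.806, 0,1,-0.465,0.23,-0.212,0.235,0.806]'
python3 -c "
from path import *
st();rb=slabrot('b')*R.from_euler('z',np.pi);goto('b.12',slabp('b',.1),rb)"
```

```text
clock: 30.15
tool_pos: [0.5652, -0.0869, 0.1705]
eef_rot: [0.081, 0.997, 0.0, 0.0]
contact_force: [0.1, -0.3, -2.3]
opening: 0.176
finger_force: 30.0
q [ 0.4   0.76 -0.57  1.78  0.57  0.76  0.94] 30.15 pos [ 0.5652 -0.0869  0.1705]
b.12 [ 0.044 -0.144  0.15 ] [ 0.     0.001 -0.003]
```

```bash
P="python3 -m pendant"
$P '[0,0.044,-0.144,0,0,0,-0.003, 0,0.044,-0.144,0.15,0,0,-0.003, 0,0.044,-0.144,0.15,0,0,-0.003, 0,0.044,-0.144,0.15,0,0,-0.003]'
python3 -c "
from held import *
held('b',slabrot('b')*R.from_euler('z',np.pi),.007,'w7')"
```

```text
clock: 30.55
tool_pos: [0.5545, -0.1032, 0.1489]
eef_rot: [0.075, 0.997, 0.0, 0.0]
contact_force: [-0.5, 0.5, -1.9]
opening: 0.18
finger_force: 30.0
q [ 0.42  0.78 -0.55  1.83  0.6   0.71  0.95] 30.55 pos [ 0.5545 -0.1032  0.1489]
b [-0.008 -0.026  0.626] [0.001 0.001 0.006]
pred top edge [237.4, 262.4] [408.9, 262.6] bottom [249.6, 244.0] [396.3, 244.1]
270 [165, 165, 165, 166, 165, 166, 165, 165, 166, 165, 164, 164, 165, 165, 165, 166, 165, 165, 165, 147, 117, 104, 104, 104, 104, 104, 104, 104, 105, 105, 104, 105, 105, 105, 106, 111, 127, 148, 123, 62, 23, 25, 30, 28, 26, 29, 29, 28, 27, 26]
360 [84, 83, 84, 84, 83, 84, 84, 83, 83, 84, 84, 83, 83, 82, 83, 83, 83, 83, 83, 89, 99, 104, 104, 104, 104, 104, 104, 105, 105, 106, 106, 106, 106, 106, 107, 111, 128, 148, 158, 163, 168, 171, 173, 172, 172, 172, 171, 171, 172, 172]
380 [83, 83, 83, 84, 84, 84, 83, 83, 84, 84, 83, 85, 84, 84, 83, 83, 83, 82, 83, 101, 107, 103, 104, 104, 104, 105, 105, 106, 105, 106, 106, 107, 107, 106, 107, 112, 128, 148, 123, 63, 27, 29, 30, 29, 27, 29, 27, 29, 28, 39]
row250 [124, 100, 120, 123, 101, 120, 124, 123, 123, 123, 123, 123, 123, 101, 121, 154, 161, 120, 104, 105, 104, 104, 105, 104, 104, 104] [105, 105, 105, 105, 105, 105, 105, 104, 114, 184, 216, 218, 218, 218, 218, 218, 218, 217, 218, 217, 218, 218, 218, 218, 218, 218, 218, 219, 218, 219, 218, 218]
```

```bash
P="python3 -m pendant"
$P '[0,-0.008,-0.026,0.15,0,0,0.006, 0,-0.008,-0.026,0.3,0,0,0.006, 0,-0.008,-0.026,0.45,0,0,0.006, 0,-0.008,-0.026,0.55,0,0,0.006, 0,-0.008,-0.026,0.59,0,0,0.006, 0,-0.008,-0.026,0.605,0,0,0.006, 0,-0.008,-0.026,0.612,0,0,0.006, 0,-0.008,-0.026,0.612,0,0,0.006]'
$P '[0,0,0,0.006,0,0,0, 0,0,0,0.012,0,0,0, 0,0,0,0.012,0,0,0]'
```

```text
clock: 31.4
tool_pos: [0.5564, -0.1088, 0.058]
eef_rot: [0.082, 0.997, 0.0, 0.002]
contact_force: [-0.3, 0.2, -3.2]
opening: 0.176
finger_force: 30.0
clock: 31.7
tool_pos: [0.5557, -0.1091, 0.0556]
eef_rot: [0.082, 0.997, 0.0, 0.001]
contact_force: [0.2, 0.1, -2.4]
opening: 0.181
finger_force: 30.0
```

Position is within 2 mm; lower a little more until contact.

```bash
P="python3 -m pendant"
$P '[0,0,0.01,0.006,0,0,0, 0,0,0.01,0.01,0,0,0, 0,0,0.01,0.01,0,0,0]'
$P '[0,0,0,0.004,0,0,0, 0,0,0,0.006,0,0,0, 0,0,0,0.006,0,0,0]'
```

```text
clock: 32.0
tool_pos: [0.556, -0.1087, 0.0551]
eef_rot: [0.082, 0.997, -0.001, 0.001]
contact_force: [-1.8, -2.3, 7.7]
opening: 0.18
finger_force: 30.0
clock: 32.3
tool_pos: [0.556, -0.1088, 0.055]
eef_rot: [0.082, 0.997, -0.001, 0.001]
contact_force: [-3.7, -2.5, 16.0]
opening: 0.182
finger_force: 30.0
```

```bash
P="python3 -m pendant"
$P '[0,0,0,-0.006,0,0,0, 0,0,0,-0.008,0,0,0, 0.2,0,0,-0.008,0,0,0, 0.3,0,0,-0.008,0,0,0, 0.38,0,0,-0.008,0,0,0, 0.38,0,0,-0.008,0,0,0]'
$P '[0.38,0,0,-0.1,0,0,0, 0.38,0,0,-0.3,0,0,0, 0.38,0,0,-0.6,0,0,0, 0.38,0,0,-0.95,0,0,0, 0.38,0,0,-0.95,0,0,0]'
python3 -c "
from path import *
d=r.snapshot('wrist');np.savez('pics/w8.npz',**d);cv2.imwrite('pics/w8.png',d['img'][:,:,::-1]);st()
print('b pred strips',proj(d,[[*(ctr+Rz(yaw)@[.038,.021+t]),.048] for t in(-.03,.03)]))
for q in(1.4,1.55,1.7): print(q,proj(d,[*(ctr+Rz(yaw)@[.09-.155*np.cos(q),-.155*np.sin(q)]),.124]))
t=r.snapshot('top');np.savez('pics/t8.npz',**t)
im=t['img'];cv2.imwrite('pics/t8.png',cv2.resize(im[160:280,270:430],(800,600),interpolation=2)[:,:,::-1])
"
```

```text
clock: 32.9
tool_pos: [0.556, -0.1071, 0.054]
eef_rot: [0.082, 0.997, 0.001, 0.001]
contact_force: [0.7, 0.6, -0.3]
opening: 0.381
finger_force: 0.0
clock: 33.4
tool_pos: [0.5595, -0.1068, 0.2024]
eef_rot: [0.082, 0.997, 0.001, 0.007]
contact_force: [0.9, 0.5, 0.2]
opening: 0.38
finger_force: 0.0
q [ 0.46  0.72 -0.6   1.78  0.54  0.81  1.  ] 33.45 pos [ 0.5579 -0.1073  0.2001]
b pred strips [[281.81863892 216.35948218]
 [358.77039112 215.92900304]]
1.4 [[ 36.15199472 285.56867249]]
1.55 [[ 40.2616828  319.84680197]]
1.7 [[ 49.59494763 352.44439046]]
```

View pics/w8.png

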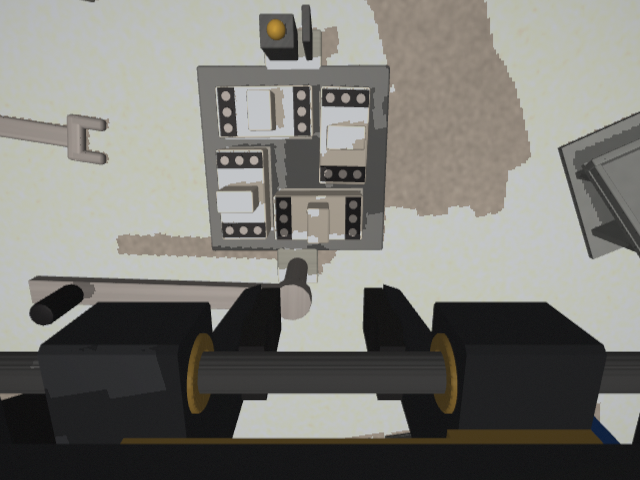

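All four modules sit flat in their outlines, ribs upright. The knob top is at about (43,308) and the bar is still open. Locate the knob by ray.

```bash
cat > knob.py <<'E'
from path import *
RB=slabrot('b')*R.from_euler('z',np.pi)
def kp(q,z=.100): return [*(ctr+Rz(yaw)@[.09-.155*np.cos(q),-.155*np.sin(q)]),z]
E
python3 -c "
from knob import *
d=dict(np.load('pics/w8.npz'));g=cv2.cvtColor(d['img'],7)
m=(g<40).astype(np.uint8);m[:, 100:]=0;m[330:]=0;m[:280]=0
ys,xs_=np.nonzero(m);print('mask',xs_.min(),xs_.max(),ys.min(),ys.max())
# top disc: leftmost end; diameter px
p=onz(d,[[41,309]],.124)[0];v=Rz(-yaw)@(p[:2]-ctr)-[.09,0];print('knob',p,'slab rel',v,'q',np.arctan2(-v[1],-v[0]),'rad',np.hypot(*v))
sp=r.get_state()['q']
for q in(1.48,.8,.0): print(q,kp(q),[np.round(x,3) for x in ik1(kp(q),RB,sp,.01)])
goto('above',kp(1.48,.17),RB)
"
```

```text
mask 30 99 285 329
knob [ 0.5685777  -0.28553606  0.124     ] slab rel [-0.01066468 -0.15298519] q 1.501198401823262 rad 0.15335645879201476
1.48 [np.float64(0.565013645174959), np.float64(-0.28636069961231275), 0.1] [array([ 0.69 ,  0.928, -0.554,  1.63 ,  0.647,  0.774,  1.252]), np.float64(0.0)]
0.8 [np.float64(0.479061246972906), np.float64(-0.2289166737494467), 0.1] [array([ 0.652,  0.824, -0.493,  1.952,  0.728,  0.55 ,  1.065]), np.float64(0.0)]
0.0 [np.float64(0.4501727243139318), np.float64(-0.11170449061795375), 0.1] [array([ 0.362,  0.758, -0.352,  2.153,  0.756,  0.353,  0.79 ]), np.float64(0.0)]
above [-0.251 -1.166  0.186] [ 0.001  0.003 -0.004]
```

```bash
P="python3 -m pendant"
$P '[0.6,-0.08,-0.3,0,0,0.003,0, 0.6,-0.16,-0.6,0,0,0.003,0, 0.6,-0.25,-0.9,0,0,0.003,0, 0.6,-0.25,-1,0,0,0.003,0, 0.6,-0.25,-1,0,0,0.003,0]'
python3 -c "
from knob import *
st();goto('above',kp(1.495,.17),RB);goto('grip',kp(1.495,.1),RB)
d=r.snapshot('wrist');np.savez('pics/w9.npz',**d);cv2.imwrite('pics/w9.png',d['img'][:,:,::-1]);print(proj(d,kp(1.495,.124)))
"
```

```text
clock: 34.0
tool_pos: [0.5661, -0.265, 0.1941]
eef_rot: [0.085, 0.996, 0.0, -0.003]
contact_force: [0.2, 0.8, 0.0]
opening: 0.598
finger_force: 0.0
q [ 0.69  0.8  -0.62  1.59  0.54  0.93  1.29] 34.0 pos [ 0.5661 -0.265   0.1941]
above [-0.034 -0.143  0.16 ] [-0.    -0.004 -0.007]
grip [-0.037 -0.143  0.627] [-0.    -0.004 -0.007]
[[285.56418218 265.0200699 ]]
```

View pics/w9.png

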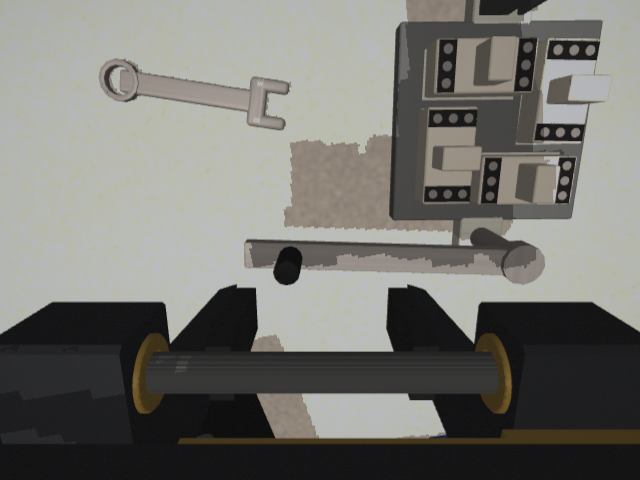

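The knob top is at (287,271), about 3 mm from the prediction. Lower around it and grip.

```bash
P="python3 -m pendant"
$P '[0.6,-0.03,-0.07,0,0,-0.002,-0.007, 0.6,-0.055,-0.138,0.05,0,-0.004,-0.007, 0.6,-0.055,-0.138,0.2,0,-0.004,-0.007, 0.6,-0.055,-0.138,0.4,0,-0.004,-0.007, 0.6,-0.055,-0.138,0.56,0,-0.004,-0.007, 0.6,-0.055,-0.138,0.61,0,-0.004,-0.007, 0.6,-0.055,-0.138,0.61,0,-0.004,-0.007]'
$P '[0.2,0,0,0,0,0,0, 0.1,0,0,0,0,0,0, 0,0,0,0,0,0,0, 0,0,0,0,0,0,0, 0,0,0,0,0,0,0]' 15
python3 -c "
from knob import *
st();s=r.get_state();v=Rz(-yaw)@(s['tool_pos'][:2]-ctr)-[.09,0];q0=np.arctan2(-v[1],-v[0]);print(v,q0,np.hypot(*v))
for q in np.arange(1.4,-.05,-.15): goto(round(q,2),kp(q,s['tool_pos'][2]),RB)"
```

```text
clock: 34.75
tool_pos: [0.5722, -0.2828, 0.104]
eef_rot: [0.076, 0.997, 0.001, 0.001]
contact_force: [-0.0, 0.7, -0.1]
opening: 0.597
finger_force: 0.0
clock: 35.25
tool_pos: [0.5722, -0.2873, 0.1058]
eef_rot: [0.077, 0.997, -0.003, 0.002]
contact_force: [-0.2, -2.7, 1.6]
opening: 0.177
finger_force: 15.1
q [ 0.68  0.92 -0.55  1.61  0.64  0.79  1.26] 35.25 pos [ 0.5722 -0.2873  0.1058]
[-0.00678277 -0.15414346] 1.5268217102350305 0.15429261851285928
1.4 [ 0.13   0.01  -0.001] [-0.003  0.003  0.002]
1.25 [ 0.28   0.048 -0.001] [-0.003  0.003  0.002]
1.1 [ 0.423  0.108 -0.002] [-0.003  0.003  0.002]
0.95 [ 0.555  0.189 -0.003] [-0.003  0.003  0.002]
0.8 [ 0.674  0.289 -0.004] [-0.003  0.003  0.002]
0.65 [ 0.776  0.405 -0.005] [-0.003  0.003  0.002]
0.5 [ 0.86   0.535 -0.006] [-0.003  0.003  0.002]
0.35 [ 0.923  0.677 -0.007] [-0.003  0.003  0.002]
0.2 [ 0.965  0.826 -0.008] [-0.003  0.003  0.002]
0.05 [ 0.983  0.979 -0.009] [-0.003  0.003  0.002]
```

```bash
P="python3 -m pendant"
$P '[0,0.06,-0.01,0,0,0,0, 0,0.13,0,0,0,0,0, 0,0.28,0.03,0,0,0,0, 0,0.42,0.09,0,0,0,0, 0,0.555,0.17,0,0,0,0, 0,0.674,0.27,0,0,0,0, 0,0.776,0.385,0,0,0,0, 0,0.86,0.515,0,0,0,0, 0,0.923,0.655,0,0,0,0, 0,0.955,0.76,0,0,0,0, 0,0.965,0.8,0,0,0,0, 0,0.965,0.8,0,0,0,0]'
python3 -c "
from knob import *
st();s=r.get_state();v=Rz(-yaw)@(s['tool_pos'][:2]-ctr)-[.09,0];q0=np.arctan2(-v[1],-v[0]);print(v,q0,np.hypot(*v))
for q in (.15,.1,.05,0,-.03): goto(round(q,2),kp(q,s['tool_pos'][2]),RB)"
```

```text
clock: 36.45
tool_pos: [0.4445, -0.142, 0.1049]
eef_rot: [0.076, 0.997, -0.0, -0.001]
contact_force: [-6.4, -0.4, 6.1]
opening: 0.173
finger_force: 15.0
q [ 0.46  0.76 -0.4   2.14  0.77  0.39  0.85] 36.45 pos [ 0.4445 -0.142   0.1049]
[-0.15577772 -0.03080582] 0.19523594669243727 0.158794514815211
0.15 [-0.017  0.051 -0.   ] [-0.001 -0.001  0.004]
0.1 [-0.011  0.102 -0.   ] [-0.001 -0.001  0.004]
0.05 [-0.007  0.154 -0.   ] [-0.001 -0.001  0.004]
0 [-0.007  0.205 -0.   ] [-0.001 -0.001  0.004]
-0.03 [-0.007  0.236 -0.   ] [-0.001 -0.001  0.004]
```

```bash
P="python3 -m pendant"
$P '[0,-0.01,0.05,0,0,0,0, 0,-0.01,0.1,0,0,0,0, 0,-0.01,0.14,0,0,0,0, 0,-0.01,0.18,0,0,0,0, 0,-0.01,0.22,0,0,0,0, 0,-0.01,0.235,0,0,0,0, 0,-0.01,0.235,0,0,0,0]'
python3 -c "
from knob import *
st();s=r.get_state();v=Rz(-yaw)@(s['tool_pos'][:2]-ctr)-[.09,0];q0=np.arctan2(-v[1],-v[0]);print(v,q0,np.hypot(*v))"
```

```text
clock: 37.15
tool_pos: [0.4479, -0.1102, 0.1046]
eef_rot: [0.077, 0.997, -0.002, -0.004]
contact_force: [-10.3, -2.9, 9.3]
opening: 0.179
finger_force: 15.0
q [ 0.37  0.75 -0.38  2.15  0.76  0.39  0.78] 37.15 pos [ 0.4479 -0.1102  0.1046]
[-0.1574617   0.00117065] -0.007434360057433641 0.15746605106588576
```

```bash
P="python3 -m pendant"
$P '[0,-0.01,0.015,0,0,0,0, 0,-0.01,0.03,0,0,0,0, 0,-0.01,0.03,0,0,0,0]'
python3 -c "
from knob import *
st();s=r.get_state();v=Rz(-yaw)@(s['tool_pos'][:2]-ctr)-[.09,0];q0=np.arctan2(-v[1],-v[0]);print(v,q0,np.hypot(*v))"
```

```text
clock: 37.45
tool_pos: [0.4479, -0.11, 0.1044]
eef_rot: [0.079, 0.997, -0.006, -0.006]
contact_force: [-13.8, -10.9, 11.1]
opening: 0.173
finger_force: 15.0
q [ 0.37  0.75 -0.38  2.15  0.76  0.39  0.77] 37.45 pos [ 0.4479 -0.11    0.1044]
[-0.15747389  0.00136638] -0.00867665105908604 0.15747981585575171
```

Position is unchanged while force rises, so it is at the hard stop. Relieve, release, retreat upward.

```bash
P="python3 -m pendant"
$P '[0,0,-0.02,0,0,0,0, 0.2,0,-0.02,0,0,0,0, 0.4,0,-0.02,0,0,0,0, 0.6,0,-0.02,0,0,0,0, 0.6,0,-0.02,0,0,0,0]'
$P '[0.6,0,0,-0.1,0,0,0, 0.6,0,0,-0.3,0,0,0, 0.6,0,0,-0.6,0,0,0, 0.6,0,0,-0.9,0,0,0, 0.6,0,0,-1,0,0,0, 0.6,0,0,-1,0,0,0]'
python3 -c "
from knob import *
st()
t=r.snapshot('top');np.savez('pics/t9.npz',**t);d=r.snapshot('wrist');sc=r.snapshot('scene')
print('knob px',proj(d,kp(0,.124)),proj(d,kp(.05,.124)))
a=cv2.resize(d['img'],(400,300));b=cv2.resize(sc['img'][200:320,220:380],(400,300),interpolation=2)
c=cv2.resize(t['img'][165:285,110:430],(800,300),interpolation=2)
cv2.imwrite('pics/fin.png',np.vstack([np.hstack([a,b]),c])[:,:,::-1])"
```

```text
clock: 37.95
tool_pos: [0.4574, -0.1062, 0.105]
eef_rot: [0.076, 0.997, 0.001, 0.003]
contact_force: [-0.3, 0.3, -0.2]
opening: 0.445
finger_force: 0.0
clock: 38.55
tool_pos: [0.4578, -0.1066, 0.2571]
eef_rot: [0.076, 0.997, 0.0, 0.005]
contact_force: [0.9, 0.2, -1.1]
opening: 0.603
finger_force: 0.0
q [ 0.57  0.52 -0.68  1.99  0.46  0.78  1.05] 38.55 pos [ 0.4578 -0.1066  0.2571]
knob px [[314.21790484 222.17012585]] [[303.50289907 222.37306087]]
```

View pics/fin.png

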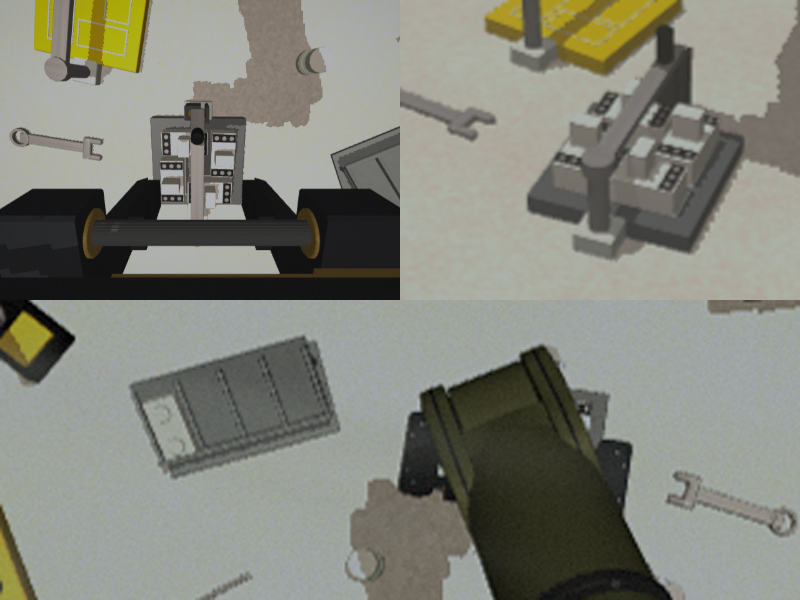

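The bar is shut along the slab: the knob is at full-frame (315,219), matching q≈0 (314,222). All four modules are flat under it. The blank, flux jar and spanner are where they were.

```bash
python3 -c "
from plant import r
print(r.finish_job())"
```

```text
the job is handed in; nothing more can be done
None
```

I handed the job in: all three relay modules are set flat in outlines B, C and D beside the first in A, the keeper bar is shut on its stop and released, and the last pictures showed nothing else moved; the hand-in gave no verdict.

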